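# Load the filter holder and lock in the detector module

### The job

Get the spectrometer bench ready: take every filter slide out of the black storage rack and seat each in a bay of its own in the filter holder, foot in the groove first with the slide tilted forward, then straightened up under the hooks until it rests against the back. Put the detector module fully down into the pocket of the socket block and swing the locking lever over it until it is shut. Leave the objective, jar, mug and screwdriver where they are.

Things in the scene. Friction and masses are not known exactly. Their poses are not given: they have to be found in the camera images.
- holder: Fixed filter holder, steel and aluminium, 262 mm wide (y), 85 deep (x), open to its -x side, towards the robot. Origin: centre of underside; z up. Three bays 78 mm apart along y, each 66 wide between 12 mm walls 62 high, reclined 0.105 rad: bay 'up' = [0.105,0,0.995], bay 'forward' = [-0.995,0,0.105] in holder axes. Details: see the seat (groove, lip) and crown (hooks) points.
- seat0 (a point): Bay 0 (0 at the holder's -y end): where the underside centre of a seated slide lies, on the groove floor, 24 mm above the table. In the reclined bay frame: back rest 3 mm behind it, 46 high; front lip 8 mm high, 5 thick, its inner face 10 mm forward of it (groove 13 wide). Bring the foot in from front-above along the slide's own plane, leaning forward 20 to 25 degrees from the rest.
- crown0 (a point): Bay 0: where the grip top of a seated slide lies, 100 mm up the reclined bay from seat0. Hooks on the side walls reach 12 mm inwards over both shoulders and to 9 mm forward of the seat point, underside 56, top 62 mm up the bay; the middle 42 mm is open for the grip. Swing the slide under them onto the back rest; its weight then keeps it there.
- seat1 (a point): Bay 1 (0 at the holder's -y end): where the underside centre of a seated slide lies, on the groove floor, 24 mm above the table. In the reclined bay frame: back rest 3 mm behind it, 46 high; front lip 8 mm high, 5 thick, its inner face 10 mm forward of it (groove 13 wide). Bring the foot in from front-above along the slide's own plane, leaning forward 20 to 25 degrees from the rest.
- crown1 (a point): Bay 1: where the grip top of a seated slide lies, 100 mm up the reclined bay from seat1. Hooks on the side walls reach 12 mm inwards over both shoulders and to 9 mm forward of the seat point, underside 56, top 62 mm up the bay; the middle 42 mm is open for the grip. Swing the slide under them onto the back rest; its weight then keeps it there.
- seat2 (a point): Bay 2 (0 at the holder's -y end): where the underside centre of a seated slide lies, on the groove floor, 24 mm above the table. In the reclined bay frame: back rest 3 mm behind it, 46 high; front lip 8 mm high, 5 thick, its inner face 10 mm forward of it (groove 13 wide). Bring the foot in from front-above along the slide's own plane, leaning forward 20 to 25 degrees from the rest.
- crown2 (a point): Bay 2: where the grip top of a seated slide lies, 100 mm up the reclined bay from seat2. Hooks on the side walls reach 12 mm inwards over both shoulders and to 9 mm forward of the seat point, underside 56, top 62 mm up the bay; the middle 42 mm is open for the grip. Swing the slide under them onto the back rest; its weight then keeps it there.
- rack: Fixed black storage rack, 200 mm (x) by 84 mm (y), base 6 mm thick, origin at the centre of its underside. Three upright slots at its x = -60, 0 and +60 mm, each 8 mm wide (x), 22 mm deep from z = 6 to 28 mm, open at the top; the slides stand in them on edge, faces towards the rack's x. Some slots may be empty.
- slide_a: Filter slide (all alike; may be absent), 80 g, standing on edge in the rack: an aluminium plate 6 mm thick (its x), 58 mm wide (y), 52 mm high (z) with an amber window, and centred on top of it a grey grip 10 mm thick (x), 20 mm wide (y), 48 mm high, so 100 mm in all. Origin: centre of its underside; z up towards the grip. Front and back are alike.
- slide_a_top (a point): Centre of the top of that slide's grip.
- slide_b: Filter slide (all alike; may be absent), 80 g, standing on edge in the rack: an aluminium plate 6 mm thick (its x), 58 mm wide (y), 52 mm high (z) with an amber window, and centred on top of it a grey grip 10 mm thick (x), 20 mm wide (y), 48 mm high, so 100 mm in all. Origin: centre of its underside; z up towards the grip. Front and back are alike.
- slide_b_top (a point): Centre of the top of that slide's grip.
- slide_c: Filter slide (all alike; may be absent), 80 g, standing on edge in the rack: an aluminium plate 6 mm thick (its x), 58 mm wide (y), 52 mm high (z) with an amber window, and centred on top of it a grey grip 10 mm thick (x), 20 mm wide (y), 48 mm high, so 100 mm in all. Origin: centre of its underside; z up towards the grip. Front and back are alike.
- slide_c_top (a point): Centre of the top of that slide's grip.
- socket: Fixed grey socket block, 120 mm (x) by 90 mm (y) by 28 mm high, origin at the centre of its underside. In its middle a pocket for the module, 48 mm (x) by 40 mm (y), its rim chamfered 3 mm, 18 mm deep (floor 10 mm above the table). A 16 mm steel post for the lever stands at its x = +42 mm, up to 68 mm high.
- pocket (a point): Centre of the pocket floor: where the module's underside centre lies when it is fully home.
- module: Detector module: black ribbed block on a steel foot, 44 mm (x) by 36 mm (y) by 55 mm high, 140 to 280 g, bottom-heavy, standing on the bench at the start. Origin: centre of its underside. It fits the pocket either way round (half turn, not a quarter), its x along the socket's x; its top is then 65 mm above the table.
- lever (a joint): Locking lever: flat steel arm 14 mm wide, 8 thick, turning level about an upright hinge, underside 68.5 mm above the table. 0 = shut (stop): points along the socket's -x, across the module, 3.5 mm over it. Opens anticlockwise from above (towards -y, then +x) to 2.35 rad; starts open (1.85 to 2.3) and stays where left (friction under 1 N at the knob).
- lever_knob (a point): Centre of the top of the lever's upright black round knob, 16 mm in diameter, 36 mm tall, 80 mm from the hinge; top 112.5 mm above the table.
- lever_hinge (a point): The hinge axis of the lever, at the height of the arm's underside.
- objective: Bystander: microscope objective, dark steel, 34 mm in diameter, 46 mm tall, upright; origin centre of underside.
- jar: Bystander: closed jar, 48 mm in diameter, 60 mm tall; origin centre of underside.
- mug: Bystander: white mug, 80 mm in diameter, 90 mm tall; origin centre of underside.
- screwdriver: Bystander: screwdriver 160 mm long lying on the bench.
Things that resemble listed ones, but are neither listed nor needed, are in the scene too. What is shaped like the slide_a but red or turquoise is not meant.

How it is judged:
By the outcome, as a careful person would: the job done as asked, in the order asked, and still so for the second after the job is handed in, with the robot touching nothing.
Of slide_a, slide_b, slide_c only 2 to 3 are there at a start; the rules pass over those that are not, and their reading is None.
At some moment in a run one of module may be knocked a few centimetres aside while the robot is not near it.
It also fails if it takes over 210 s, if anything falls off the work surface, if the arm or the gripper's body presses on something with over 40 N, if the wrist force passes 120 N, or if a joint passes its speed limit or range.

### The arm

A 6-joint arm with a two-finger parallel gripper is mounted at the origin on the work surface. World frame = base frame: x ahead of the robot, y to its left, z up, the work surface at z = 0. Lengths are in m, angles in degrees, forces in N, time in s.
With the tool pointing down it reaches from about 0.25 to 0.85 m from the base axis. Payload 12.5 kg.
Tool frame: the origin (TCP) lies midway between the tips of the shut fingers; the grasp point (between the pads) lies 19 mm behind it; z points along the fingers, y is the line along which they close (so a half turn about z gives the same grasp; the last joint's range is limited). The gripper opens to 93 mm and grips with 3 to 60 N. Pads are 15 mm wide; open, the fingers measure 128 mm over their backs; the gripper's body (75 mm by 188 mm) begins 65 mm behind the grasp point.
Start: joints at [-81.967, 20.094, 94.641, -0, 65.266, -4.847], TCP at [0.123, -0.536, 0.219] pointing down, gripper open.
Joint ranges: [-157.81, 157.81], [-45, 120.19], [0.68, 151.7], [-89.99, 269.99], [4.06, 180], [-164.3, 164.3]. Speed limits (degrees/s): [127.2, 127.2, 159.86, 180, 180, 180].

### API

Orientations are given as a 3x3 rotation matrix whose columns are the frame's x, y, z axes.
In Python, from workcell import robot, cams gives the robot as it stands.
- The arm moves only by the tool arm_command, never from a script. Its argument "motion" is a list that holds one entry, the list of rows, each a list of 6 numbers: the shift along the tool's x, y, z in mm, then the turn, a rotation vector about the tool's x, y, z in rad. A call has 1 to 5 rows; each row shifts and turns the commanded pose from where the row before left it, along the tool's axes as they then stand; what a row does not reach is not made up. A row lasts 1/10 s, in which the tool goes at most 50 mm and 8.59 degrees, less where a joint would pass 70% of its speed; a pose out of reach is approached as far as the arm can. A call with a gripper value outside its range is refused whole. "gripper" is the opening, from 0 (shut) to 1 (fully open), set as the call begins (left out, the last holds). The fingers move at their own pace and stop on an object; "grip_force" is the grip in N (left out, the last holds). Time passes only in rows, so rows that do not move let the fingers close. It gives the time, the measured TCP pose, the force, the opening and the grip force at its end, in the units of the state.
- robot.get_obs(): the state, without advancing time (a new reading comes with each control period).
- cams.grab_frame(name): name is "scene" or "top"; returns a dict with "image" (480x640x3 uint8, red, green, blue), "z_map" (480x640 float32, m along the optical axis (not along the pixel's ray), 0 where there is no reading), "camera_matrix" (3x3 intrinsics, pixels), "k1" (the pictures are not rectified: a ray, as slopes to the right and down, at radius r is drawn at 1 + k1 r^2 times it, then the intrinsics apply), "pose" (4x4, takes a point from camera to world coordinates). Camera axes: x right, y down, z forward; pixel columns grow to the right and rows downward; lengths in m; the calibration is good to about 2 mm. A picture is of the moment at which its call begins.
- robot.close_job(): hands the job in; it is judged then, once.
The state is a dict: "time": time; "joints": joint angles; "joint_vel": joint speeds; "joint_torque": joint torques, N m; "tcp_pos": TCP position; "tcp_rot": TCP orientation; "wrist_force": force on the tool from outside, world axes, zero at the start; "moment": the same for the moment, N m; "grip_width": finger opening in m; "finger_force": force on a finger pad.
Only numpy, scipy, OpenCV 4.12 (cv2) and the standard library are available. Lean on these libraries where they do the work, as an engineer would, in place of code of your own. Each camera call takes 0.05 s, during which the arm holds its last target. There are 200 camera calls.

## Working session

There is one attempt and no reset: what is moved stays moved. The work goes in short steps, Python scripts to look and compute and a tool call to move; the robot and the scene stay as the last step left them, time stands still between calls to the robot, and variables do not carry over. Pictures are saved under pics/ and viewed, at most 14 in all, crops included, and the job is handed in when it is done.

Besides the shell and the picture viewer there is one more tool, called as name(argument=value, ...), one argument or row to a line, values as JSON. arm_command: Moves the arm, as the interface text tells. Its arguments: {"type":"object","properties":{"motion":{"type":"array"},"gripper":{"type":"number"},"grip_force":{"type":"number"}},"required":["motion"]}

```bash
ls; mkdir -p pics; cat > h.py <<'E'
import numpy as np, cv2
from workcell import robot, cams
def grab(n,save=None):
    f=cams.grab_frame(n)
    if save: cv2.imwrite('pics/'+save,f['image'][:,:,::-1])
    return f
def ray(f,u,v):
    K=np.array(f['camera_matrix']);k=f['k1']
    d=np.array([(u-K[0,2])/K[0,0],(v-K[1,2])/K[1,1]]);s=d.copy()
    for _ in range(20): s=d/(1+k*(s@s))
    T=np.array(f['pose']);return T[:3,3],T[:3,:3]@np.array([s[0],s[1],1])
def onz(f,u,v,z):
    o,d=ray(f,u,v);return o+d*(z-o[2])/d[2]
def cloud(f):
    K=np.array(f['camera_matrix']);k=f['k1'];v,u=np.mgrid[:480,:640]
    d=np.stack([(u-K[0,2])/K[0,0],(v-K[1,2])/K[1,1]],-1);s=d.copy()
    for _ in range(20): s=d/(1+k*(s**2).sum(-1,keepdims=True))
    z=f['z_map'];P=np.concatenate([s*z[...,None],z[...,None]],-1)
    T=np.array(f['pose']);P=P@T[:3,:3].T+T[:3,3];P[z==0]=np.nan;return P
E
python3 - <<'E'
from h import *
for n in('scene','top'):
    f=grab(n,n+'0.png');print(n,f['camera_matrix'],f['k1'],np.round(f['pose'],3))
    np.savez(n+'0.npz',**{k:f[k] for k in f})
o=robot.get_obs();print(o)
E
```

```text
pics
scene [[448.79992224   0.         318.29885752]
 [  0.         448.79992224 229.26335187]
 [  0.           0.           1.        ]] 0.016666036229075278 [[ 0.105  0.58  -0.808  1.384]
 [ 0.994 -0.051  0.093 -0.038]
 [ 0.013 -0.813 -0.582  0.675]
 [ 0.     0.     0.     1.   ]]
top [[452.86163365   0.         320.28174708]
 [  0.         452.86163365 247.06005645]
 [  0.           0.           1.        ]] -0.0978870835730704 [[ 0.028 -0.992  0.126  0.429]
 [-1.    -0.028 -0.004  0.059]
 [ 0.008 -0.125 -0.992  1.056]
 [ 0.     0.     0.     1.   ]]
{'time': 0.1, 'joints': array([-8.19674895e+01,  2.01211078e+01,  9.46723186e+01, -6.37907694e-04,
        6.52638715e+01, -4.84736702e+00]), 'joint_vel': array([-0.07894454, -0.07931326, -0.01009912,  0.16545797,  0.12060287,
        0.00414157]), 'joint_torque': array([ 1.10107660e-03, -4.98025131e+01, -2.85703933e+01,  6.99857692e-02,
        2.38927617e-02, -1.92893134e-05]), 'tcp_pos': array([ 0.12257874, -0.53586382,  0.21816302]), 'tcp_rot': array([[ 9.74838506e-01,  2.22912235e-01, -1.49752784e-04],
       [ 2.22912273e-01, -9.74838008e-01,  9.88811368e-04],
       [ 7.44334463e-05, -9.97313130e-04, -9.99999500e-01]]), 'wrist_force': array([-0.14208217, -0.32137381, -0.03616339]), 'moment': array([ 0.00018389,  0.02019263, -0.00296675]), 'finger_force': 0.0, 'grip_width': 0.09286499907433789}
```

View pics/scene0.png

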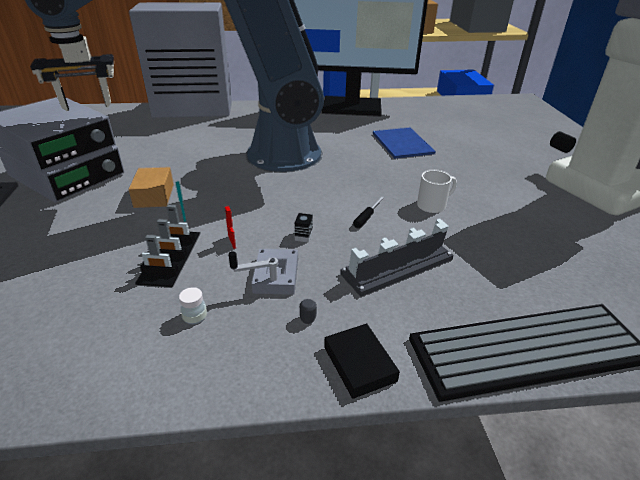

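View pics/top0.png

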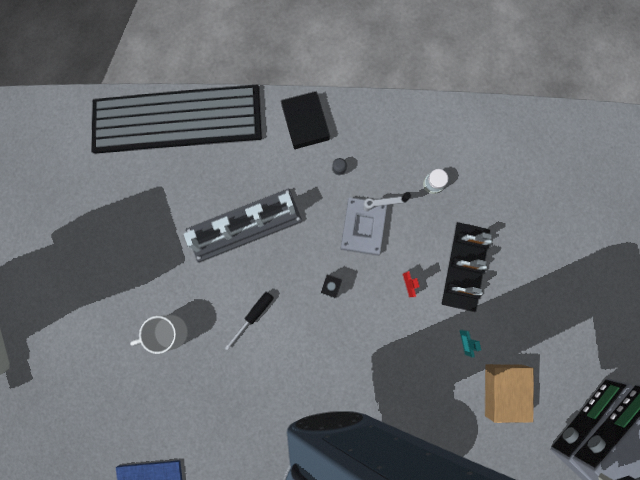

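The scene view shows the rack with three slides around (165,245), the module at (303,225), the socket with its open lever at (270,270), and the holder at (400,255). The red (230,225) and turquoise (180,200) slides are decoys. The top view shows the rack at (465,268), slides at about (478,238), (473,264) and (467,290), the socket at (365,226), the module at (331,286) and the holder at (245,225).

```bash
python3 - <<'E'
from h import *
t=dict(np.load('top0.npz'));s=dict(np.load('scene0.npz'))
P=cloud(t);Q=cloud(s)
print('table z',np.nanmedian(P[300:340,250:320,2]),np.nanmedian(Q[360:400,150:250,2]))
# top view clusters
for nm,C,f in(('top',P,t),('scene',Q,s)):
    m=((C[...,2]>0.012)&(C[...,2]<0.2)&(C[...,0]>.25)&(C[...,0]<.85)&(abs(C[...,1])<.5)).astype(np.uint8)
    n,l,st,c=cv2.connectedComponentsWithStats(m)
    for i in range(1,n):
        if st[i,4]<40: continue
        q=C[l==i];r=cv2.minAreaRect((q[:,:2]*1000).astype(np.float32))
        print(nm,st[i],'zmax %.3f'%np.nanpercentile(q[:,2],98),np.round(r[0]),np.round(r[1]),round(r[2],1))
def crop(f,x0,y0,w,h,k,n): cv2.imwrite('pics/'+n,cv2.resize(f['image'][y0:y0+h,x0:x0+w,::-1],None,fx=k,fy=k,interpolation=cv2.INTER_CUBIC))
a=cv2.resize(t['image'][180:270,170:310],(700,450),interpolation=cv2.INTER_CUBIC)[:300]
c1=cv2.resize(t['image'][180:265,175:305],(780,510)); 
cv2.imwrite('pics/hold.png',c1[:,:,::-1])
c2=cv2.resize(t['image'][160:320,320:510],(760,600*160*4//600//1 if 0 else 600)) if 0 else cv2.resize(t['image'][165:315,320:510],(760,600))
cv2.imwrite('pics/rack.png',c2[:,:,::-1])
E
```

```text
table z 0.0012364071696013834 0.0008044005035187651
top [ 139  124  122   25 2244] zmax 0.027 [833. 355.] [ 59. 296.] 5.4
top [288 125  42  24 701] zmax 0.035 [837.  90.] [54. 90.] 17.2
top [332 158  15  17 199] zmax 0.050 [750.  16.] [33. 32.] 56.1
top [423 169  25  25 441] zmax 0.065 [ 722. -208.] [49. 44.] 20.3
top [ 184  189  118   73 4054] zmax 0.089 [608. 236.] [ 87. 262.] 23.4
top [ 341  192   70   63 2003] zmax 0.111 [615. -64.] [127. 132.] 82.5
top [455 233  37  17 403] zmax 0.108 [ 585. -300.] [77. 21.] 79.9
top [450 258  37  16 375] zmax 0.110 [ 527. -290.] [81. 20.] 78.6
top [403 271  16  26 217] zmax 0.103 [ 481. -148.] [58. 10.] 18.7
top [320 275  22  23 327] zmax 0.060 [469.  29.] [36. 44.] 73.1
top [446 283  37  16 344] zmax 0.108 [ 470. -278.] [77. 25.] 78.6
top [225 291  49  59 477] zmax 0.029 [387. 215.] [ 25. 160.] 52.7
top [ 130  315   56   39 1029] zmax 0.093 [346. 404.] [ 80. 104.] 49.8
top [460 330  21  28 303] zmax 0.103 [ 350. -282.] [60. 11.] 12.7
top [ 486  364   48   27 1187] zmax 0.064 [ 276. -380.] [52. 94.] 0.2
scene [ 418  170   39   40 1140] zmax 0.0
[... 161 characters left out ...]
 11.7
scene [353 197  31  29 229] zmax 0.027 [390. 216.] [ 25. 162.] 53.7
scene [ 140  205   55   70 2039] zmax 0.106 [ 531. -290.] [ 80. 143.] 79.1
scene [225 206  11  40 206] zmax 0.100 [ 484. -149.] [62. 10.] 16.0
scene [295 213  18  26 403] zmax 0.057 [474.  29.] [38. 49.] 72.8
scene [ 341  219  113   75 3757] zmax 0.087 [618. 238.] [ 85. 264.] 20.8
scene [ 229  249   69   42 1864] zmax 0.109 [619. -64.] [129. 136.] 82.3
scene [180 288  27  34 727] zmax 0.062 [ 728. -209.] [46. 46.] 80.3
scene [300 299  17  23 332] zmax 0.047 [759.  14.] [33. 30.] 59.3
scene [ 410  312  155   32 2263] zmax 0.025 [825. 352.] [ 54. 296.] 1.1
scene [325 324  54  27 734] zmax 0.033 [836.  88.] [46. 91.] 13.8
```

View pics/hold.png

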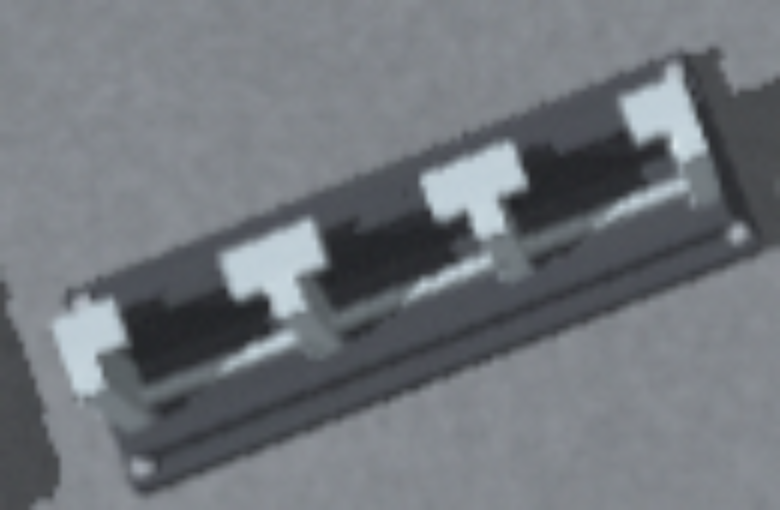

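View pics/rack.png

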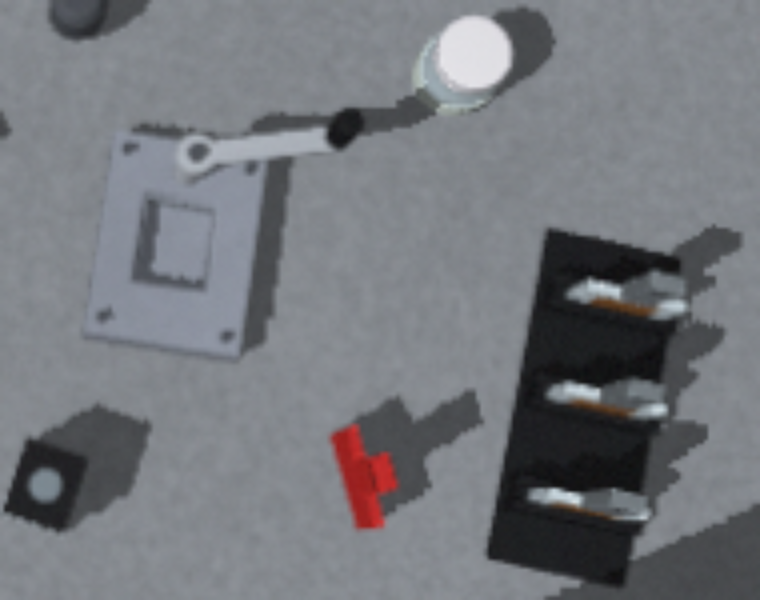

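The holder crop shows four bright wall and hook tops in a row from (90,345) to (665,110). They face the robot, towards the lower right of the picture, with the lighter lip line in front. The second crop shows the pocket at (178,243), the hinge at (197,152), the knob at (345,128), the three slides and the module at (45,485).

```bash
python3 - <<'E'
from h import *
t=dict(np.load('top0.npz'));s=dict(np.load('scene0.npz'))
P={'t':cloud(t),'s':cloud(s)}
yaw=None
for k,f,roi,th in(('t',t,(184,189,118,73),150),('s',s,(341,215,113,80),150)):
    x,y,w,h=roi;im=f['image'][y:y+h,x:x+w].astype(int)
    m=(im.min(2)>th).astype(np.uint8)
    n,l,st,c=cv2.connectedComponentsWithStats(m)
    for i in range(1,n):
        if st[i,4]<8: continue
        vv,uu=np.nonzero(l==i)
        X=np.array([onz(f,a+x,b+y,.0865) for a,b in zip(uu,vv)])
        z=P[k][vv+y,uu+x,2]
        r=cv2.minAreaRect((X[:,:2]*1000).astype(np.float32))
        print(k,st[i],np.round(c[i]+[x,y],1),np.round(X.mean(0)[:2]*1000,1),'z med %.3f p90 %.3f'%(np.nanmedian(z),np.nanpercentile(z,90)),np.round(r[0]),np.round(r[1]),round(r[2],1))
E
```

```text
t [ 95   2  14  16 117] [285.5 198.8] [656.4 133.7] z med 0.087 p90 0.090 [655. 135.] [34. 24.] 20.1
t [ 61  15  17  16 156] [253.7 210.8] [627.7 202.2] z med 0.087 p90 0.090 [624. 200.] [30. 36.] 23.9
t [92 21 14  7 27] [282.8 212.5] [625.7 138.5] z med 0.035 p90 0.039 [626. 140.] [ 4. 31.] 23.1
t [ 28  28  17  16 152] [220.4 224. ] [596.4 273.7] z med 0.087 p90 0.090 [593. 273.] [30. 34.] 21.6
t [59 33 14  8 25] [250.4 225.2] [595.6 208. ] z med 0.035 p90 0.038 [594. 210.] [ 4. 32.] 28.6
t [  0  41  12  16 122] [188.9 236.5] [566.9 341.4] z med 0.087 p90 0.089 [565. 340.] [33. 24.] 3.9
t [28 46 12  7 22] [218.5 237.6] [566.4 276.1] z med 0.035 p90 0.037 [565. 278.] [ 4. 27.] 28.6
s [95  3 13 11 74] [441.3 223.5] [569. 341.] z med 0.086 p90 0.088 [566. 338.] [36. 24.] 18.7
s [ 68  12  17  11 107] [416.4 232.5] [598.4 273.7] z med 0.086 p90 0.088 [595. 272.] [34. 37.] 21.7
s [ 40  22  17  12 120] [388.  242.8] [630.1 201.5] z med 0.086 p90 0.088 [626. 200.] [35. 36.] 21.6
s [11 33 17 10 95] [359.7 252.5] [658.  134.2] z med 0.086 p90 0.088 [655. 134.] [34. 24.] 21.5
```

```bash
python3 - <<'E'
from h import *
t=dict(np.load('top0.npz'));s=dict(np.load('scene0.npz'))
ya=np.radians(23.4);ex=np.array([np.cos(ya),np.sin(ya)]);ey=np.array([-ex[1],ex[0]])
O=np.array([.6130,.2378])
# lip: gradient profile along holder x at z=.033, hooks at z=.0866 ; project pixels, bin by x
def prof(f,z,yc,hw,lo,hi):
    x=np.arange(lo,hi,1.)
    T=np.array(f['pose']);K=np.array(f['camera_matrix']);R=T[:3,:3];out=[]
    g=cv2.cvtColor(f['image'],cv2.COLOR_RGB2GRAY).astype(np.float32)
    for xi in x:
        a=[]
        for y in np.linspace(yc-hw,yc+hw,9):
            p=np.r_[O+ex*xi/1e3+ey*y/1e3,z];c=R.T@(p-T[:3,3]);m=c[:2]/c[2];m=m*(1+f['k1']*(m@m))
            a.append(cv2.getRectSubPix(g,(1,1),(float(m[0]*K[0,0]+K[0,2]),float(m[1]*K[1,1]+K[1,2])))[0,0])
        out.append(np.mean(a))
    return x,np.array(out)
for b in(-78,0,78):
    x,p=prof(t,.033,b,10,-30,15);print('lip t',b,' '.join('%d'%v for v in p))
for nm,f in(('t',t),('s',s)):
  for w in(-39,39):
    for d in(-12,12):
        x,p=prof(f,.0866,w+d,3,-25,30);print('hook',nm,w+d,' '.join('%d'%v for v in p))
# lateral positions of hooks at x=+8
def prof2(f,z,xc,lo,hi):
    T=np.array(f['pose']);K=np.array(f['camera_matrix']);R=T[:3,:3];out=[]
    g=cv2.cvtColor(f['image'],cv2.COLOR_RGB2GRAY).astype(np.float32)
    for y in np.arange(lo,hi,1.):
        a=[]
        for xi in xc:
            p=np.r_[O+ex*xi/1e3+ey*y/1e3,z];c=R.T@(p-T[:3,3]);m=c[:2]/c[2];m=m*(1+f['k1']*(m@m))
            a.append(cv2.getRectSubPix(g,(1,1),(float(m[0]*K[0,0]+K[0,2]),float(m[1]*K[1,1]+K[1,2])))[0,0])
        out.append(np.mean(a))
    out=np.array(out);m=out>130;e=np.nonzero(np.diff(m.astype(int)))[0]
    return [round(float(lo+i+(130-out[i])/(out[i+1]-out[i])),1) for i in e]
for nm,f in(('t',t),('s',s)): print(nm,prof2(f,.0866,[4,6,8],-135,135))
E
```

```text
lip t -78 81 82 82 82 82 82 83 84 88 95 107 123 138 146 146 135 117 94 73 57 49 46 45 45 45 45 44 43 41 40 40 40 39 39 39 40 40 41 41 42 44 48 55 63 69
lip t 0 80 80 80 80 80 79 79 80 84 93 108 127 145 153 152 139 117 92 69 54 47 44 44 44 44 44 44 42 41 40 39 39 39 39 38 38 39 41 42 43 45 50 57 66 72
lip t 78 79 78 78 78 77 77 78 79 82 90 104 122 137 146 145 133 114 91 70 54 46 44 44 45 45 44 43 41 40 39 38 38 38 38 38 38 39 42 43 44 45 48 58 67 74
hook t -51 86 72 61 53 49 48 48 48 48 46 44 41 40 40 43 51 72 103 139 170 190 200 203 203 202 202 201 202 203 204 204 204 203 201 193 175 150 123 101 87 82 83 86 92 102 115 124 130 133 133 133 131 130 131 132
hook t -27 149 119 97 83 78 78 78 77 70 61 52 47 46 47 51 64 87 119 152 177 193 200 203 204 204 204 204 203 202 202 202 202 202 199 190 170 143 116 95 85 82 82 84 89 101 115 124 128 131 131 132 132 133 133 133
hook t 27 93 87 83 80 77 77 77 77 76 73 71 69 67 66 65 73 88 113 143 170 189 198 202 202 202 202 202 202 202 203 203 203 202 200 194 176 147 118 96 84 80 81 83 89 101 116 126 132 135 136 136 135 134 133 133
hook t 51 141 105 75 
[... 485 characters left out ...]
 141 142 147 155 168 184 202 216 223 223 221 219 218 218 216 216 217 218 218 218 218 218 215 207 193 169 143 125 122 125 124 116 103 91 80 74 70 66 58 49
hook s 27 143 143 144 145 146 147 147 146 145 141 135 129 124 119 113 108 106 111 125 147 175 201 220 227 226 222 220 218 218 218 218 219 221 222 222 222 221 216 206 186 157 130 111 102 100 103 106 109 110 110 108 99 82 63 50
hook s 51 141 140 139 139 140 140 139 138 138 138 137 136 136 136 136 137 140 146 155 168 183 198 212 221 223 222 220 220 219 218 218 219 219 218 218 218 216 207 194 174 151 134 125 126 130 130 124 110 91 77 72 70 67 60 50
t [-123.2, -98.3, -57.2, -20.4, 20.8, 58.0, 98.8]
s [-125.5, -68.1, -59.6, 6.4, 18.5, 81.2, 96.6]
```

```bash
cat > meas.py <<'E'
from h import *
def rect(f,C,box,zlo,zhi,zp,name):
    m=((C[...,2]>zlo)&(C[...,2]<zhi)&(C[...,0]>box[0])&(C[...,0]<box[1])&(C[...,1]>box[2])&(C[...,1]<box[3])).astype(np.uint8)
    n,l,st,c=cv2.connectedComponentsWithStats(m)
    if n<2: print(name,'none');return
    i=1+np.argmax(st[1:,4]);vv,uu=np.nonzero(l==i)
    X=np.array([onz(f,a,b,zp)[:2] for a,b in zip(uu,vv)])*1000
    r=cv2.minAreaRect(X.astype(np.float32))
    print(name,st[i,4],'zmed %.4f'%np.nanmedian(C[...,2][l==i]),'mean',np.round(X.mean(0),1),'rect',np.round(r[0],1),np.round(r[1],1),round(r[2],1))
if __name__=='__main__':
    for k in('top','scene'):
        f=dict(np.load(k+'0.npz'));C=cloud(f)
        for nm,x,y in(('sl1',.585,-.30),('sl2',.527,-.29),('sl3',.470,-.278)):
            rect(f,C,(x-.025,x+.035,y-.04,y+.04),.099,.12,.106,k+' '+nm)
            rect(f,C,(x-.025,x+.035,y-.05,y+.05),.045,.12,.058,k+' plate '+nm)
        rect(f,C,(.42,.52,-.02,.08),.042,.08,.055,k+' module')
        rect(f,C,(.53,.70,-.1,.1),.02,.036,.028,k+' socket')
        rect(f,C,(.55,.66,-.06,.1),.004,.016,.010,k+' pocket')
        rect(f,C,(.55,.70,-.2,.1),.095,.13,.1125,k+' knob')
        rect(f,C,(.55,.70,-.2,.1),.06,.085,.0765,k+' lever')
        rect(f,C,(.43,.63,-.36,-.20),.003,.0115,.006,k+' rackbase')
        rect(f,C,(.43,.63,-.36,-.20),.018,.036,.028,k+' racktop')
E
python3 meas.py
```

```text
top sl1 51 zmed 0.1064 mean [ 584.2 -301.7] rect [ 584.1 -301.8] [21.2 11.3] 77.8
top plate sl1 169 zmed 0.0759 mean [ 587.  -306.9] rect [ 590.2 -301.5] [59.3 21.8] 80.5
top sl2 53 zmed 0.1066 mean [ 527.1 -289.3] rect [ 527.  -289.4] [22.2 11.1] 77.7
top plate sl2 157 zmed 0.0798 mean [ 529.3 -293.1] rect [ 532.1 -287.9] [61.4 18.3] 80.3
top sl3 55 zmed 0.1064 mean [ 467.5 -278.4] rect [ 467.6 -278.3] [22.8 10.9] 80.1
top plate sl3 138 zmed 0.0849 mean [ 468.9 -282.3] rect [ 470.5 -277.4] [64.5 14.7] 81.9
top module 325 zmed 0.0561 mean [469.5  28.7] rect [469.1  28.8] [36.2 44.1] 72.9
top socket 1559 zmed 0.0291 mean [607.4 -43.2] rect [611.7 -44.5] [ 90.5 121.5] 82.3
top pocket 286 zmed 0.0112 mean [613.4 -42.8] rect [614.3 -44. ] [36.5 46.8] 82.4
top knob 59 zmed 0.1122 mean [ 664.4 -126. ] rect [ 664.4 -126. ] [15.2 18.9] 46.4
top lever 274 zmed 0.0778 mean [657.8 -78.8] rect [657.1 -83.6] [20.9 89.8] 6.0
top rackbase 1857 zmed 0.0071 mean [ 522.1 -285.2] rect [ 527.8 -287.1] [105.8 205.4] 82.5
top racktop 185 zmed 0.0287 mean [ 466.6 -270.6] rect [ 467.5 -277.9] [79. 21.] 78.5
[... 433 characters left out ...]
 85.2
scene plate sl3 277 zmed 0.0718 mean [ 449.3 -281.4] rect [ 446.3 -284.9] [121.6  40.3] 25.3
scene module 226 zmed 0.0544 mean [483.1  28.8] rect [482.8  28.9] [39.4 62.3] 75.2
scene socket 1203 zmed 0.0279 mean [624.6 -42.1] rect [620.6 -43.8] [ 90.7 130.6] 82.4
scene pocket 79 zmed 0.0104 mean [604.2 -32.6] rect [603.2 -32.8] [17.5 35.3] 82.2
scene knob 83 zmed 0.1081 mean [ 680.8 -126.5] rect [ 680.1 -126.7] [35.5 13.8] 2.4
scene lever 334 zmed 0.0762 mean [667.2 -81.5] rect [664.9 -87.8] [96.2 36.2] 89.4
scene rackbase 766 zmed 0.0062 mean [ 574.  -285.9] rect [ 532.2 -289.3] [ 86.1 201.3] 78.9
scene racktop 310 zmed 0.0271 mean [ 595.8 -298.7] rect [ 596.5 -300. ] [83.5 31.4] 81.2
```

```bash
cat > to.py <<'E'
# usage: to.py x y z(mm) ang(tool y heading, deg) tilt(deg, + = tool rolls about its x)
import sys
from h import *
from scipy.spatial.transform import Rotation as R
x,y,z,a,t=[float(v) for v in sys.argv[1:6]]
o=robot.get_obs();Rc=o['tcp_rot']
c,s=np.cos(np.radians(a)),np.sin(np.radians(a))
Rt=np.array([[-s,c,0],[c,s,0],[0,0,-1.]])@R.from_rotvec([np.radians(t),0,0]).as_matrix()
d=np.array([x,y,z])-o['tcp_pos']*1e3
print('rot(tool) rad',np.round(R.from_matrix(Rc.T@Rt).as_rotvec(),3),'then shift in target tool axes',np.round(Rt.T@d,1),'| in present axes',np.round(Rc.T@d,1))
print('t %.1f'%o['time'],'tcp',np.round(o['tcp_pos']*1e3,1),'grip %.1f'%(o['grip_width']*1e3),'F',np.round(o['wrist_force'],1),'ff',round(float(o['finger_force']),1),'j',np.round(o['joints']))
E
echo
```

arm_command(
  motion=[
    [[0,0,-30,0,0,-0.144],[0,0,-30,0,0,-0.144],[0,0,-20,0,0,-0.144],[0,0,0,0,0,-0.144],[0,0,0,0,0,-0.144]],
  ],
  gripper=0.43,
)

```text
time: 0.6
tcp_pos: [0.1226, -0.5362, 0.299]
tcp_rot: [[0.581, 0.814, 0.0], [0.814, -0.581, -0.001], [-0.0, 0.0, -1.0]]
wrist_force: [-0.5, -0.3, -0.7]
grip_width: 0.0575
finger_force: 0.0
```

arm_command(
  motion=[
    [[0,0,0,0,0,-0.144],[0,0,0,0,0,-0.144],[0,0,0,0,0,-0.144],[26,34,0,0,0,0],[26,34,0,0,0,0]],
  ],
)

```text
time: 1.1
tcp_pos: [0.1997, -0.4978, 0.2982]
tcp_rot: [[0.195, 0.981, -0.0], [0.981, -0.195, 0.001], [0.001, -0.0, -1.0]]
wrist_force: [0.3, -0.4, 0.3]
grip_width: 0.0401
finger_force: 0.0
```

arm_command(
  motion=[
    [[26,34,0,0,0,0],[26,34,0,0,0,0],[26,34,0,0,0,0],[26,34,0,0,0,0],[26,34,0,0,0,0]],
  ],
)

```text
time: 1.6
tcp_pos: [0.3926, -0.4023, 0.2984]
tcp_rot: [[0.193, 0.981, -0.0], [0.981, -0.193, 0.0], [0.0, -0.0, -1.0]]
wrist_force: [-0.1, -0.9, -0.5]
grip_width: 0.04
finger_force: 0.0
```

arm_command(
  motion=[
    [[26,34,0,0,0,0],[26,34,0,0,0,0],[26,34,0,0,0,0],[26,34,0,0,0,0],[0,0,0,0,0,0]],
  ],
)

```text
time: 2.1
tcp_pos: [0.5479, -0.3249, 0.2975]
tcp_rot: [[0.189, 0.982, -0.0], [0.982, -0.189, 0.001], [0.001, -0.001, -1.0]]
wrist_force: [-0.4, -0.1, -0.2]
grip_width: 0.04
finger_force: 0.0
```

```bash
python3 to.py 585.5 -301.7 190 -11.2 0
```

```text
rot(tool) rad [-0.001 -0.001  0.005] then shift in target tool axes [ 30.1  32.4 107.5] | in present axes [ 29.8  32.6 107.5]
t 2.1 tcp [ 547.9 -324.9  297.5] grip 40.0 F [-0.4 -0.1 -0.2] ff 0.0 j [-35.  26.  75.   0.  79. -24.]
```

arm_command(
  motion=[
    [[15,16.2,40,0,0,0.005],[15,16.2,40,0,0,0],[0,0,40,0,0,0],[0,0,40,0,0,0],[0,0,0,0,0,0]],
  ],
)

```text
time: 2.6
tcp_pos: [0.5794, -0.3033, 0.1332]
tcp_rot: [[0.198, 0.98, -0.008], [0.98, -0.198, 0.005], [0.003, -0.009, -1.0]]
wrist_force: [-0.4, -0.4, -0.1]
grip_width: 0.0397
finger_force: 0.0
```

```bash
python3 to.py 585.5 -301.7 130 -11.2 0; python3 - <<'E'
from h import *
f=grab('scene');g=grab('top')
a=cv2.resize(f['image'][170:300,100:250],(400,347),interpolation=2);b=cv2.resize(g['image'][180:320,390:540],(400,373),interpolation=2)
im=np.zeros((375,800,3),np.uint8);im[:347,:400]=a;im[:373,400:]=b
cv2.imwrite('pics/c1.png',im[:,:,::-1])
E
```

```text
rot(tool) rad [-0.009 -0.003 -0.004] then shift in target tool axes [2.7 5.7 3.2] | in present axes [2.8 5.7 3.2]
t 2.6 tcp [ 579.4 -303.3  133.2] grip 39.7 F [-0.4 -0.4 -0.1] ff 0.0 j [-32.  36.  82.  -0.  63. -20.]
```

View pics/c1.png

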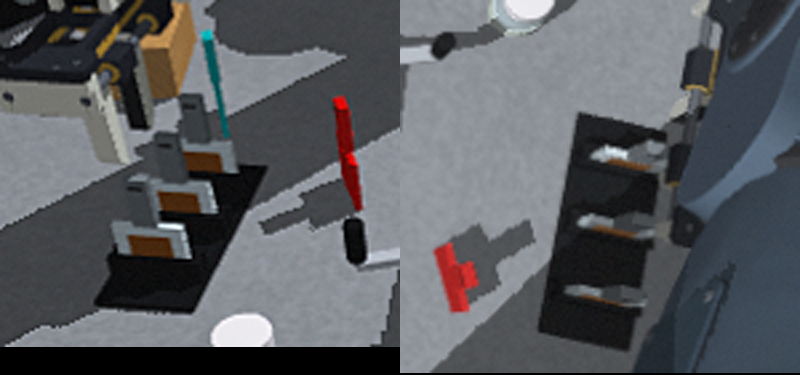

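The scene crop shows the open fingers with tips at about (122,160) and (145,127), over the grip of slide 1 at (138,180). I'll check that numerically.

arm_command(
  motion=[
    [[0,0,0,0,0,0],[0,0,0,0,0,0]],
  ],
)

```text
time: 2.9
tcp_pos: [0.5831, -0.3052, 0.1411]
tcp_rot: [[0.198, 0.98, 0.003], [0.98, -0.198, -0.002], [-0.001, 0.003, -1.0]]
wrist_force: [-0.3, 0.0, -1.1]
grip_width: 0.04
finger_force: 0.0
```

```bash
python3 to.py 585.5 -301.7 130 -11.2 0; python3 - <<'E'
from h import *
f=grab('scene')
o=robot.get_obs();p=o['tcp_pos'];R=o['tcp_rot']
C=cloud(f)
m=(C[...,2]>.125)&(C[...,2]<.15)&(abs(C[...,0]-p[0])<.08)&(abs(C[...,1]-p[1])<.05)
q=(C[m]-p)@R*1e3
for s in(-1,1):
    k=q[np.sign(q[:,1])==s]; print(s,len(k),np.round(np.percentile(k,[2,50,98],axis=0),1).tolist())
E
```

```text
rot(tool) rad [ 0.003  0.001 -0.004] then shift in target tool axes [ 3.9  1.7 11.1] | in present axes [ 3.9  1.6 11.1]
t 2.9 tcp [ 583.1 -305.2  141.1] grip 40.0 F [-0.3  0.  -1.1] ff 0.0 j [-32.  36.  81.  -0.  63. -20.]
-1 36 [[-7.9, -25.9, -9.2], [2.7, -18.2, -5.0], [9.3, -15.6, -0.3]]
1 16 [[-7.9, 23.6, -8.8], [6.8, 30.9, -5.6], [9.2, 35.9, -0.6]]
```

arm_command(
  motion=[
    [[4,1.6,11,0,0,0],[0,0,20,0,0,0],[0,0,20,0,0,0],[0,0,12,0,0,0],[0,0,6,0,0,0]],
  ],
)

```text
time: 3.45
tcp_pos: [0.5844, -0.3005, 0.0683]
tcp_rot: [[0.198, 0.98, -0.001], [0.98, -0.198, 0.001], [0.001, -0.001, -1.0]]
wrist_force: [0.3, -0.6, -0.3]
grip_width: 0.04
finger_force: 0.0
```

arm_command(
  motion=[
    [[0,0,0,0,0,0],[0,0,0,0,0,0]],
  ],
)

```text
time: 3.65
tcp_pos: [0.5851, -0.3011, 0.0703]
tcp_rot: [[0.198, 0.98, 0.001], [0.98, -0.198, -0.001], [-0.0, 0.001, -1.0]]
wrist_force: [0.1, -0.7, -0.2]
grip_width: 0.0398
finger_force: 0.0
```

```bash
python3 to.py 585.5 -301.7 72 -11.2 0
```

```text
rot(tool) rad [ 0.001  0.    -0.004] then shift in target tool axes [-0.5  0.5 -1.7] | in present axes [-0.5  0.5 -1.7]
t 3.6 tcp [ 585.1 -301.1   70.3] grip 39.8 F [ 0.1 -0.7 -0.2] ff 0.0 j [-31.  41.  84.   0.  56. -20.]
```

arm_command(
  motion=[
    [[0,0,0,0,0,0],[0,0,0,0,0,0],[0,0,0,0,0,0],[0,0,0,0,0,0],[0,0,0,0,0,0]],
  ],
  gripper=0,
  grip_force=30,
)

```text
time: 4.15
tcp_pos: [0.5848, -0.301, 0.0698]
tcp_rot: [[0.198, 0.98, 0.0], [0.98, -0.198, -0.0], [-0.0, 0.0, -1.0]]
wrist_force: [-0.5, 0.2, 1.3]
grip_width: 0.0096
finger_force: 30.0
```

```bash
python3 to.py 585.5 -301.7 72 -11.2 0
```

```text
rot(tool) rad [ 0.     0.    -0.004] then shift in target tool axes [-0.6  0.8 -2.2] | in present axes [-0.6  0.8 -2.2]
t 4.2 tcp [ 584.8 -301.    69.8] grip 9.6 F [-0.5  0.2  1.3] ff 30.0 j [-31.  41.  84.   0.  56. -20.]
```

arm_command(
  motion=[
    [[0,0,-15,0,0,0],[0,0,-30,0,0,0],[0,0,-40,0,0,0],[0,0,-40,0,0,0],[0,0,-35,0,0,0]],
  ],
)

```text
time: 4.65
tcp_pos: [0.5847, -0.3008, 0.2323]
tcp_rot: [[0.198, 0.98, 0.001], [0.98, -0.198, -0.0], [-0.0, 0.001, -1.0]]
wrist_force: [0.3, -0.7, -0.8]
grip_width: 0.0099
finger_force: 30.0
```

arm_command(
  motion=[
    [[0,0,0,0,0,-0.12],[0,0,0,0,0,-0.12],[0,0,0,0,0,-0.12],[0,0,0,0,0,-0.12],[0,0,0,0,0,-0.124]],
  ],
)

```text
time: 5.15
tcp_pos: [0.5845, -0.3008, 0.23]
tcp_rot: [[-0.399, 0.917, -0.0], [0.917, 0.399, 0.0], [0.0, -0.0, -1.0]]
wrist_force: [-0.4, 0.6, -1.2]
grip_width: 0.0098
finger_force: 30.0
```

```bash
python3 to.py 607.1 151.2 230 23.4 0
```

```text
rot(tool) rad [-0.    -0.     0.002] then shift in target tool axes [405.9 200.2   0. ] | in present axes [4.056e+02 2.008e+02 1.000e-01]
t 5.2 tcp [ 584.5 -300.8  230. ] grip 9.8 F [-0.4  0.6 -1.2] ff 30.0 j [-31.  31.  76.  -0.  73. -55.]
```

arm_command(
  motion=[
    [[34,16.8,0,0,0,0],[34,16.8,0,0,0,0],[34,16.8,0,0,0,0],[34,16.8,0,0,0,0],[34,16.8,0,0,0,0]],
  ],
)

```text
time: 5.65
tcp_pos: [0.5947, -0.1101, 0.2301]
tcp_rot: [[-0.394, 0.919, -0.0], [0.919, 0.394, 0.0], [0.0, -0.0, -1.0]]
wrist_force: [1.1, -0.6, -0.9]
grip_width: 0.0098
finger_force: 30.0
```

arm_command(
  motion=[
    [[34,16.8,0,0,0,0],[34,16.8,0,0,0,0],[34,16.8,0,0,0,0],[34,16.8,0,0,0,0],[34,16.8,0,0,0,0]],
  ],
)

```text
time: 6.15
tcp_pos: [0.6049, 0.0793, 0.2301]
tcp_rot: [[-0.394, 0.919, 0.0], [0.919, 0.394, -0.0], [-0.0, 0.0, -1.0]]
wrist_force: [0.9, 1.0, -1.0]
grip_width: 0.01
finger_force: 30.0
```

arm_command(
  motion=[
    [[34,16.8,0,0,0,0],[32,15.8,0,0,0,0],[0,0,0,-0.13,0,0],[0,0,0,-0.132,0,0],[0,0,0,0,0,0]],
  ],
)

```text
time: 6.65
tcp_pos: [0.6069, 0.1509, 0.2293]
tcp_rot: [[-0.394, 0.888, 0.238], [0.919, 0.38, 0.102], [0.0, 0.259, -0.966]]
wrist_force: [0.0, 1.1, -0.1]
grip_width: 0.0101
finger_force: 30.0
```

```bash
python3 to.py 607.1 151.2 154.5 23.4 -15
```

```text
rot(tool) rad [ 0.     0.    -0.003] then shift in target tool axes [  0.2 -19.1  72.3] | in present axes [  0.1 -19.1  72.3]
t 6.7 tcp [606.9 150.9 229.3] grip 10.1 F [ 0.   1.1 -0.1] ff 30.0 j [  8.  20.  94.   5.  51. -18.]
```

arm_command(
  motion=[
    [[0,-9.5,20,0,0,-0.003],[0,-9.6,20,0,0,0],[0,0,20,0,0,0],[0,0,12,0,0,0],[0,0,0,0,0,0]],
  ],
)

```text
time: 7.15
tcp_pos: [0.6093, 0.1514, 0.1539]
tcp_rot: [[-0.397, 0.887, 0.234], [0.918, 0.384, 0.101], [-0.0, 0.255, -0.967]]
wrist_force: [-0.4, -0.5, -1.0]
grip_width: 0.0096
finger_force: 30.0
```

```bash
python3 to.py 607.1 151.2 154.5 23.4 -15; python3 - <<'E'
from h import *
f=grab('scene');g=grab('top')
a=cv2.resize(f['image'][160:300,320:470],(400,373),interpolation=2);b=cv2.resize(g['image'][170:280,170:310],(400,314),interpolation=2)
im=np.zeros((375,800,3),np.uint8);im[:373,:400]=a;im[:314,400:]=b
cv2.imwrite('pics/c2.png',im[:,:,::-1])
E
```

```text
rot(tool) rad [-0.004  0.    -0.   ] then shift in target tool axes [ 0.7 -1.9 -1.1] | in present axes [ 0.7 -1.9 -1.1]
t 7.2 tcp [609.3 151.4 153.9] grip 9.6 F [-0.4 -0.5 -1. ] ff 30.0 j [  8.  26.  97.   6.  42. -19.]
```

View pics/c2.png

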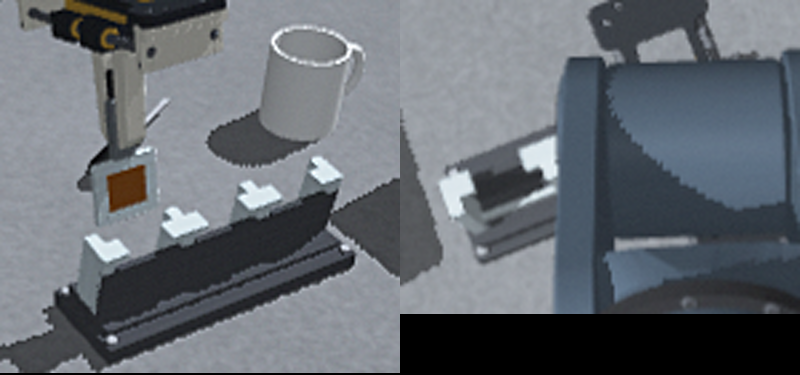

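The scene crop shows slide 1 (amber window at (127,187)) tilted forward, over bay 0 and in front of its hooks.

arm_command(
  motion=[
    [[0,0,0,0,0,0],[0,0,0,0,0,0]],
  ],
)

```text
time: 7.45
tcp_pos: [0.6097, 0.1514, 0.1561]
tcp_rot: [[-0.397, 0.886, 0.239], [0.918, 0.383, 0.102], [-0.001, 0.26, -0.966]]
wrist_force: [0.3, -0.6, -1.1]
grip_width: 0.0098
finger_force: 30.0
```

```bash
python3 to.py 623.7 158.4 86.9 23.4 -15
```

```text
rot(tool) rad [ 0.001  0.001 -0.   ] then shift in target tool axes [ 0.9 -2.8 70.9] | in present axes [ 1.  -2.9 70.9]
t 7.5 tcp [609.7 151.4 156.1] grip 9.8 F [ 0.3 -0.6 -1.1] ff 30.0 j [  8.  26.  98.   6.  42. -19.]
```

arm_command(
  motion=[
    [[0.9,-2.8,12,0,0,0],[0,0,14,0,0,0],[0,0,14,0,0,0],[0,0,10,0,0,0],[0,0,6,0,0,0]],
  ],
)

```text
time: 7.95
tcp_pos: [0.6196, 0.1569, 0.0986]
tcp_rot: [[-0.397, 0.887, 0.236], [0.918, 0.383, 0.102], [-0.0, 0.257, -0.966]]
wrist_force: [0.7, -0.3, -1.3]
grip_width: 0.0101
finger_force: 30.0
```

arm_command(
  motion=[
    [[0,0,4,0,0,0],[0,0,0,0,0,0],[0,0,0,0,0,0]],
  ],
)

```text
time: 8.25
tcp_pos: [0.621, 0.1572, 0.0968]
tcp_rot: [[-0.397, 0.886, 0.239], [0.918, 0.383, 0.102], [-0.001, 0.259, -0.966]]
wrist_force: [-0.2, -0.1, -1.5]
grip_width: 0.0095
finger_force: 30.0
```

```bash
python3 to.py 623.7 158.4 86.9 23.4 -15
```

```text
rot(tool) rad [ 0.001  0.001 -0.   ] then shift in target tool axes [-0.   0.3 10.3] | in present axes [-0.   0.3 10.3]
t 8.2 tcp [621.  157.2  96.8] grip 9.5 F [-0.2 -0.1 -1.5] ff 30.0 j [  8.  32.  98.   6.  36. -20.]
```

arm_command(
  motion=[
    [[0,0.3,3,0,0,0],[0,0,3,0,0,0],[0,0,2,0,0,0],[0,0,1,0,0,0],[0,0,0,0,0,0]],
  ],
)

```text
time: 8.75
tcp_pos: [0.6231, 0.1583, 0.0877]
tcp_rot: [[-0.397, 0.887, 0.238], [0.918, 0.383, 0.102], [-0.001, 0.259, -0.966]]
wrist_force: [0.1, -0.8, -0.3]
grip_width: 0.0097
finger_force: 30.0
```

```bash
python3 to.py 623.7 158.4 86.9 23.4 -15
```

```text
rot(tool) rad [-0.     0.001 -0.   ] then shift in target tool axes [-0.1  0.4  0.9] | in present axes [-0.1  0.4  0.9]
t 8.8 tcp [623.1 158.3  87.7] grip 9.7 F [ 0.1 -0.8 -0.3] ff 30.0 j [  8.  33.  98.   7.  35. -20.]
```

arm_command(
  motion=[
    [[0,0.3,1,0,0,0],[0,0,0.5,0,0,0],[0,0,0,0,0,0]],
  ],
)

```text
time: 9.05
tcp_pos: [0.6239, 0.1585, 0.0866]
tcp_rot: [[-0.397, 0.886, 0.238], [0.918, 0.383, 0.102], [-0.001, 0.259, -0.966]]
wrist_force: [-0.5, -1.4, 0.6]
grip_width: 0.0094
finger_force: 30.0
```

```bash
python3 to.py 646.4 168.2 87.5 23.4 6; python3 - <<'E'
from h import *
f=grab('scene')
cv2.imwrite('pics/c3.png',cv2.resize(f['image'][180:290,330:470],(764,600),interpolation=2)[:,:,::-1])
E
```

```text
rot(tool) rad [ 0.367  0.001 -0.   ] then shift in target tool axes [-0.1 24.3 -3.4] | in present axes [-0.1 23.9  5.5]
t 9.1 tcp [623.9 158.5  86.6] grip 9.4 F [-0.5 -1.4  0.6] ff 30.0 j [  8.  33.  98.   7.  35. -20.]
```

View pics/c3.png

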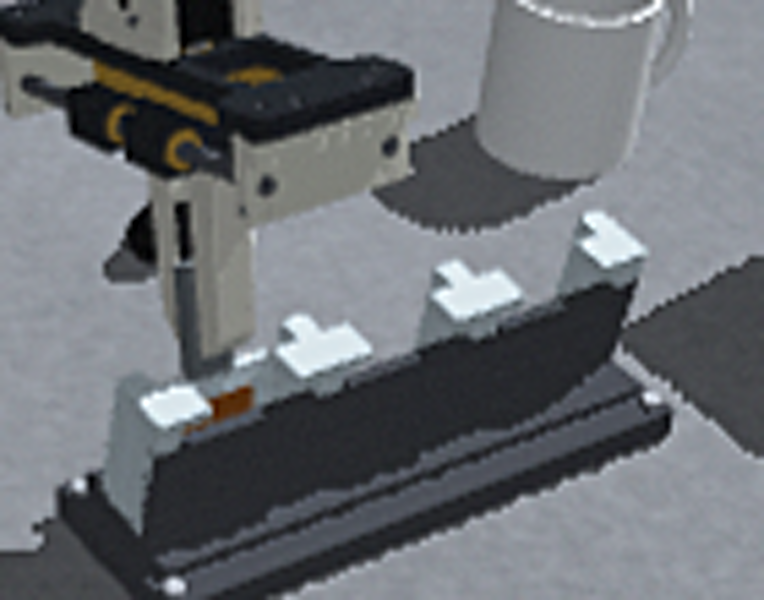

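The scene crop shows the slide's amber strip at (230,402) between the hooks of bay 0 and just in front of the back rest. The foot is in the groove and forces are low.

arm_command(
  motion=[
    [[0,4,0.2,0.061,0,0],[0,4,0.2,0.061,0,0],[0,4,0.2,0.061,0,0],[0,4,0.2,0.061,0,0],[0,0,0,0,0,0]],
  ],
)

```text
time: 9.6
tcp_pos: [0.6388, 0.1651, 0.0881]
tcp_rot: [[-0.397, 0.918, 0.015], [0.918, 0.397, 0.006], [-0.001, 0.017, -1.0]]
wrist_force: [-0.7, -0.4, 0.5]
grip_width: 0.01
finger_force: 30.0
```

```bash
python3 to.py 646.4 168.2 87.5 23.4 6
```

```text
rot(tool) rad [ 0.121  0.001 -0.   ] then shift in target tool axes [-0.1  8.2 -0.2] | in present axes [-0.1  8.2  0.8]
t 9.6 tcp [638.8 165.1  88.1] grip 10.0 F [-0.7 -0.4  0.5] ff 30.0 j [ 10.  39.  84.   0.  56. -13.]
```

arm_command(
  motion=[
    [[0,4,0.3,0.06,0,0],[0,2.5,0.2,0.04,0,0],[0,1.6,0.1,0.021,0,0],[0,0,0,0,0,0],[0,0,0,0,0,0]],
  ],
)

```text
time: 10.1
tcp_pos: [0.6456, 0.168, 0.0875]
tcp_rot: [[-0.397, 0.913, -0.093], [0.918, 0.395, -0.041], [-0.001, -0.101, -0.995]]
wrist_force: [0.7, 0.1, -0.6]
grip_width: 0.0101
finger_force: 30.0
```

```bash
python3 to.py 646.4 168.2 87.5 23.4 6
```

```text
rot(tool) rad [ 0.003  0.001 -0.001] then shift in target tool axes [-0.1  0.8 -0.1] | in present axes [-0.1  0.8 -0.1]
t 10.1 tcp [645.6 168.   87.5] grip 10.1 F [ 0.7  0.1 -0.6] ff 30.0 j [ 11.  43.  77.  -1.  66. -12.]
```

arm_command(
  motion=[
    [[0,0.8,0.5,0.003,0,0],[0,0.8,0,0,0,0],[0,0.6,0,0,0,0],[0,0,0,0,0,0]],
  ],
)

```text
time: 10.5
tcp_pos: [0.646, 0.1681, 0.0874]
tcp_rot: [[-0.397, 0.912, -0.1], [0.918, 0.394, -0.044], [-0.0, -0.11, -0.994]]
wrist_force: [-10.4, -4.5, 10.1]
grip_width: 0.0095
finger_force: 30.0
```

```bash
python3 to.py 646.4 168.2 87.5 23.4 6
```

```text
rot(tool) rad [-0.005  0.    -0.001] then shift in target tool axes [-0.1  0.4 -0.1] | in present axes [-0.1  0.4 -0.1]
t 10.5 tcp [646.  168.1  87.4] grip 9.5 F [-10.4  -4.5  10.1] ff 30.0 j [ 11.  43.  76.  -1.  67. -12.]
```

arm_command(
  motion=[
    [[0,-0.8,-0.4,0,0,0],[0,0,0,0,0,0],[0,0,0,0,0,0],[0,0,0,0,0,0],[0,0,0,0,0,0]],
  ],
  gripper=0.43,
)

```text
time: 11.0
tcp_pos: [0.6471, 0.1686, 0.0873]
tcp_rot: [[-0.397, 0.913, -0.097], [0.918, 0.394, -0.043], [-0.001, -0.106, -0.994]]
wrist_force: [0.7, 0.4, -0.7]
grip_width: 0.0393
finger_force: 0.0
```

arm_command(
  motion=[
    [[0,0,-10,0,0,0],[0,0,-25,0,0,0],[0,0,-40,0,0,0],[0,0,-40,0,0,0],[0,0,0,-0.105,0,0]],
  ],
)

```text
time: 11.5
tcp_pos: [0.6615, 0.1746, 0.2083]
tcp_rot: [[-0.397, 0.918, 0.008], [0.918, 0.397, 0.001], [-0.002, 0.008, -1.0]]
wrist_force: [1.1, 0.3, 0.0]
grip_width: 0.0401
finger_force: 0.0
```

```bash
python3 to.py 528 -289.4 200 -11.2 0; python3 - <<'E'
from h import *
f=grab('scene')
cv2.imwrite('pics/c4.png',cv2.resize(f['image'][180:290,330:470],(560,440),interpolation=2)[:,:,::-1])
E
```

```text
rot(tool) rad [0.008 0.    0.604] then shift in target tool axes [-481.1  -40.8    8.3] | in present axes [-372.8 -306.9    6.9]
t 11.5 tcp [661.5 174.6 208.3] grip 40.1 F [1.1 0.3 0. ] ff 0.0 j [ 11.  35.  73.  -0.  72. -12.]
```

View pics/c4.png

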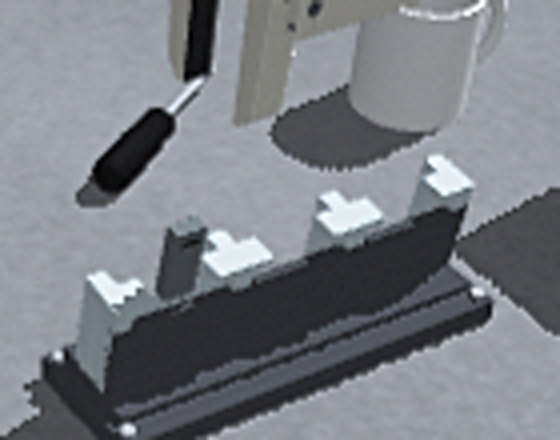

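Slide 1's grip stands at (182,255) between the hooks of bay 0, against the back rest. Next is slide 2.

arm_command(
  motion=[
    [[0,0,0,0.008,0,0.121],[0,0,0,0,0,0.121],[0,0,0,0,0,0.121],[0,0,0,0,0,0.121],[0,0,0,0,0,0.12]],
  ],
)

```text
time: 12.05
tcp_pos: [0.6579, 0.1734, 0.2015]
tcp_rot: [[0.2, 0.98, -0.01], [0.98, -0.2, -0.005], [-0.007, -0.009, -1.0]]
wrist_force: [-0.8, 0.3, -0.0]
grip_width: 0.0401
finger_force: 0.0
```

arm_command(
  motion=[
    [[-40,-3.4,0,0,0,0],[-40,-3.4,0,0,0,0],[-40,-3.4,0,0,0,0],[-40,-3.4,0,0,0,0],[-40,-3.4,0,0,0,0]],
  ],
)

```text
time: 12.55
tcp_pos: [0.6017, -0.0208, 0.203]
tcp_rot: [[0.195, 0.981, -0.01], [0.981, -0.195, -0.004], [-0.006, -0.009, -1.0]]
wrist_force: [0.8, -0.6, -0.1]
grip_width: 0.0404
finger_force: 0.0
```

arm_command(
  motion=[
    [[-40,-3.4,0,0,0,0],[-40,-3.4,0,0,0,0],[-40,-3.4,0,0,0,0],[-40,-3.4,0,0,0,0],[-40,-3.4,0,0,0,0]],
  ],
)

```text
time: 13.05
tcp_pos: [0.546, -0.2137, 0.2042]
tcp_rot: [[0.195, 0.981, -0.01], [0.981, -0.195, -0.003], [-0.005, -0.009, -1.0]]
wrist_force: [0.9, -0.2, -0.7]
grip_width: 0.0398
finger_force: 0.0
```

arm_command(
  motion=[
    [[-40,-3.4,0,0,0,0],[-30,-3,0,0,0,0],[-11,0,0,0,0,0],[0,0,0,0,0,0],[0,0,0,0,0,0]],
  ],
)

```text
time: 13.55
tcp_pos: [0.5251, -0.2894, 0.2045]
tcp_rot: [[0.194, 0.981, -0.009], [0.981, -0.195, -0.003], [-0.005, -0.008, -1.0]]
wrist_force: [-0.5, 0.4, 0.5]
grip_width: 0.0404
finger_force: 0.0
```

```bash
python3 to.py 527.5 -289.4 130 -11.2 0
```

```text
rot(tool) rad [-0.008  0.005 -0.   ] then shift in target tool axes [ 0.5  2.3 74.5] | in present axes [ 0.9  2.9 74.5]
t 13.6 tcp [ 525.1 -289.4  204.5] grip 40.4 F [-0.5  0.4  0.5] ff 0.0 j [-33.  26.  88.  -0.  67. -22.]
```

Fix the small tilt and descend to z=70 (74.5+60).

arm_command(
  motion=[
    [[0.5,2.4,0,-0.008,0.005,0],[0,0,30,0,0,0],[0,0,30,0,0,0],[0,0,14,0,0,0],[0,0,0,0,0,0]],
  ],
)

```text
time: 14.05
tcp_pos: [0.527, -0.2893, 0.1291]
tcp_rot: [[0.194, 0.981, -0.002], [0.981, -0.194, 0.001], [0.001, -0.002, -1.0]]
wrist_force: [-0.1, 0.1, 1.4]
grip_width: 0.0399
finger_force: 0.0
```

```bash
python3 to.py 527.5 -289.4 70 -11.2 0
```

```text
rot(tool) rad [-0.002 -0.001  0.   ] then shift in target tool axes [-0.   0.6 59.1] | in present axes [-0.1  0.7 59.1]
t 14.1 tcp [ 527.  -289.3  129.1] grip 39.9 F [-0.1  0.1  1.4] ff 0.0 j [-33.  31.  91.   0.  58. -22.]
```

arm_command(
  motion=[
    [[0,0.5,20,0,0,0],[0,0,20,0,0,0],[0,0,14,0,0,0],[0,0,5,0,0,0],[0,0,0,0,0,0]],
  ],
)

```text
time: 14.55
tcp_pos: [0.5281, -0.2905, 0.0718]
tcp_rot: [[0.195, 0.981, 0.001], [0.981, -0.195, -0.0], [-0.0, 0.001, -1.0]]
wrist_force: [0.3, -0.8, 0.3]
grip_width: 0.04
finger_force: 0.0
```

arm_command(
  motion=[
    [[0,0,0,0,0,0],[0,0,0,0,0,0],[0,0,0,0,0,0],[0,0,0,0,0,0],[0,0,0,0,0,0]],
  ],
  gripper=0,
)

```text
time: 15.05
tcp_pos: [0.5276, -0.2906, 0.0718]
tcp_rot: [[0.195, 0.981, -0.0], [0.981, -0.195, -0.0], [-0.0, 0.0, -1.0]]
wrist_force: [-2.5, -0.0, 3.5]
grip_width: 0.0098
finger_force: 30.0
```

```bash
python3 to.py 527.5 -289.4 70 -11.2 0
```

```text
rot(tool) rad [ 0.  0. -0.] then shift in target tool axes [ 1.1 -0.3  1.8] | in present axes [ 1.1 -0.3  1.8]
t 15.1 tcp [ 527.6 -290.6   71.8] grip 9.8 F [-2.5 -0.   3.5] ff 30.0 j [-33.  36.  93.  -0.  51. -22.]
```

arm_command(
  motion=[
    [[0,0,-15,0,0,0],[0,0,-30,0,0,0],[0,0,-40,0,0,0],[0,0,-40,0,0,0],[0,0,-35,0,0,0]],
  ],
)

```text
time: 15.55
tcp_pos: [0.5279, -0.2905, 0.2349]
tcp_rot: [[0.195, 0.981, 0.002], [0.981, -0.195, -0.002], [-0.001, 0.003, -1.0]]
wrist_force: [-0.2, 0.0, -0.2]
grip_width: 0.0102
finger_force: 30.0
```

arm_command(
  motion=[
    [[0,0,0,0,0,-0.12],[0,0,0,0,0,-0.12],[0,0,0,0,0,-0.12],[0,0,0,0,0,-0.12],[0,0,0,0,0,-0.124]],
  ],
)

```text
time: 16.05
tcp_pos: [0.5278, -0.2904, 0.2327]
tcp_rot: [[-0.401, 0.916, 0.002], [0.916, 0.401, -0.001], [-0.001, 0.001, -1.0]]
wrist_force: [-0.0, -0.0, -0.8]
grip_width: 0.01
finger_force: 30.0
```

```bash
python3 to.py 576.2 221 230 23.4 0
```

```text
rot(tool) rad [0.001 0.001 0.004] then shift in target tool axes [450.2 247.5   2.7] | in present axes [449.1 249.5   2.3]
t 16.1 tcp [ 527.8 -290.4  232.7] grip 10.0 F [-0.  -0.  -0.8] ff 30.0 j [-33.  25.  86.   0.  69. -57.]
```

arm_command(
  motion=[
    [[37.5,20.7,0,0,0,0.004],[37.5,20.6,0,0,0,0],[37.5,20.6,0,0,0,0],[37.5,20.6,0,0,0,0],[37.5,20.6,0,0,0,0]],
  ],
)

```text
time: 16.55
tcp_pos: [0.5487, -0.0758, 0.2327]
tcp_rot: [[-0.393, 0.92, 0.002], [0.92, 0.393, -0.001], [-0.001, 0.002, -1.0]]
wrist_force: [1.0, -1.0, -1.1]
grip_width: 0.0095
finger_force: 30.0
```

arm_command(
  motion=[
    [[37.5,20.6,0,0,0,0],[37.5,20.6,0,0,0,0],[37.5,20.6,0,0,0,0],[37.5,20.6,0,0,0,0],[37.5,20.6,0,0,0,0]],
  ],
)

```text
time: 17.05
tcp_pos: [0.5697, 0.1372, 0.2326]
tcp_rot: [[-0.393, 0.92, 0.002], [0.92, 0.393, -0.0], [-0.001, 0.002, -1.0]]
wrist_force: [0.2, -0.4, -0.8]
grip_width: 0.0098
finger_force: 30.0
```

arm_command(
  motion=[
    [[37.5,20.6,0,0,0,0],[37.5,20.6,0,0,0,0],[0,0,0,-0.13,0,0],[0,0,0,-0.132,0,0],[0,0,0,0,0,0]],
  ],
)

```text
time: 17.55
tcp_pos: [0.5761, 0.2203, 0.2315]
tcp_rot: [[-0.393, 0.888, 0.239], [0.919, 0.38, 0.102], [-0.0, 0.26, -0.966]]
wrist_force: [-0.5, 0.4, -0.7]
grip_width: 0.0098
finger_force: 30.0
```

```bash
python3 to.py 576.2 221 156.5 23.4 -15
```

```text
rot(tool) rad [ 0.001  0.002 -0.004] then shift in target tool axes [  0.6 -19.   72.6] | in present axes [  0.7 -19.1  72.6]
t 17.6 tcp [576.1 220.3 231.5] grip 9.8 F [-0.5  0.4 -0.7] ff 30.0 j [16. 19. 95.  2. 50. -9.]
```

arm_command(
  motion=[
    [[0,-9.5,20,0,0,-0.004],[0,-9.5,20,0,0,0],[0,0,20,0,0,0],[0,0,12,0,0,0],[0,0,0,0,0,0]],
  ],
)

```text
time: 18.05
tcp_pos: [0.5786, 0.2205, 0.156]
tcp_rot: [[-0.396, 0.887, 0.236], [0.918, 0.384, 0.1], [-0.001, 0.256, -0.967]]
wrist_force: [-0.7, -0.5, -1.0]
grip_width: 0.0097
finger_force: 30.0
```

arm_command(
  motion=[
    [[0,0,0,0,0,0],[0,0,0,0,0,0]],
  ],
)

```text
time: 18.25
tcp_pos: [0.579, 0.2207, 0.1581]
tcp_rot: [[-0.397, 0.886, 0.24], [0.918, 0.383, 0.102], [-0.002, 0.26, -0.965]]
wrist_force: [-0.1, -0.5, 0.6]
grip_width: 0.0095
finger_force: 30.0
```

```bash
python3 to.py 592.8 228.2 88.9 23.4 -15
```

```text
rot(tool) rad [ 0.002  0.002 -0.   ] then shift in target tool axes [ 1.4 -2.8 70.9] | in present axes [ 1.6 -3.  70.9]
t 18.2 tcp [579.  220.7 158.1] grip 9.5 F [-0.1 -0.5  0.6] ff 30.0 j [ 16.  25.  99.   3.  42. -10.]
```

arm_command(
  motion=[
    [[1.4,-2.9,12,0,0.002,0],[0,0,14,0,0,0],[0,0,14,0,0,0],[0,0,11,0,0,0],[0,0,6,0,0,0]],
  ],
)

```text
time: 18.75
tcp_pos: [0.5887, 0.2265, 0.0993]
tcp_rot: [[-0.397, 0.887, 0.236], [0.918, 0.383, 0.103], [0.0, 0.258, -0.966]]
wrist_force: [-0.3, 0.4, -0.8]
grip_width: 0.0099
finger_force: 30.0
```

arm_command(
  motion=[
    [[0,0,3,0,0,0],[0,0,0,0,0,0],[0,0,0,0,0,0]],
  ],
)

```text
time: 19.05
tcp_pos: [0.5898, 0.227, 0.0986]
tcp_rot: [[-0.397, 0.886, 0.239], [0.918, 0.383, 0.103], [0.0, 0.26, -0.966]]
wrist_force: [0.2, -0.4, -0.0]
grip_width: 0.0095
finger_force: 30.0
```

```bash
python3 to.py 592.8 228.2 88.9 23.4 -15
```

```text
rot(tool) rad [ 0.001 -0.    -0.   ] then shift in target tool axes [-0.   0.6 10.2] | in present axes [-0.   0.6 10.2]
t 19.1 tcp [589.8 227.   98.6] grip 9.5 F [ 0.2 -0.4 -0. ] ff 30.0 j [ 16.  31.  99.   3.  35. -10.]
```

arm_command(
  motion=[
    [[0,0.6,3,0,0,0],[0,0,3,0,0,0],[0,0,2,0,0,0],[0,0,2,0,0,0],[0,0,0.5,0,0,0]],
  ],
)

```text
time: 19.55
tcp_pos: [0.5931, 0.2283, 0.0886]
tcp_rot: [[-0.397, 0.886, 0.239], [0.918, 0.383, 0.103], [0.0, 0.26, -0.965]]
wrist_force: [-1.9, 0.1, 5.8]
grip_width: 0.0102
finger_force: 30.0
```

arm_command(
  motion=[
    [[0,0,0,0,0,0],[0,0,0,0,0,0]],
  ],
)

```text
time: 19.75
tcp_pos: [0.593, 0.2283, 0.0886]
tcp_rot: [[-0.397, 0.886, 0.239], [0.918, 0.383, 0.103], [0.0, 0.26, -0.966]]
wrist_force: [-0.0, -0.1, 3.2]
grip_width: 0.0097
finger_force: 30.0
```

```bash
python3 to.py 592.8 228.2 88.9 23.4 -15
```

```text
rot(tool) rad [ 0.002 -0.    -0.   ] then shift in target tool axes [ 0.  -0.2 -0.4] | in present axes [ 0.  -0.2 -0.4]
t 19.8 tcp [593.  228.3  88.6] grip 9.7 F [-0.  -0.1  3.2] ff 30.0 j [ 16.  32.  99.   3.  34. -10.]
```

Floor contact is where predicted. Now swing it up.

arm_command(
  motion=[
    [[0,4.1,0,0.061,0,0],[0,4.1,0.2,0.061,0,0],[0,4.1,0.2,0.061,0,0],[0,4.1,0.2,0.061,0,0],[0,0,0,0,0,0]],
  ],
)

```text
time: 20.25
tcp_pos: [0.6084, 0.235, 0.0901]
tcp_rot: [[-0.397, 0.918, 0.017], [0.918, 0.397, 0.007], [0.0, 0.018, -1.0]]
wrist_force: [1.2, -0.7, 6.3]
grip_width: 0.0101
finger_force: 30.0
```

arm_command(
  motion=[
    [[0,4.1,0.2,0.06,0,0],[0,2.7,0.2,0.04,0,0],[0,1.6,0.1,0.02,0,0],[0,0,0,0,0,0],[0,0,0,0,0,0]],
  ],
)

```text
time: 20.75
tcp_pos: [0.615, 0.2379, 0.0896]
tcp_rot: [[-0.397, 0.913, -0.092], [0.918, 0.395, -0.04], [0.0, -0.1, -0.995]]
wrist_force: [-0.0, 0.7, 1.0]
grip_width: 0.0099
finger_force: 30.0
```

```bash
python3 to.py 616.1 238.2 89.4 23.4 6
```

```text
rot(tool) rad [ 0.004 -0.    -0.   ] then shift in target tool axes [-0.2  1.1  0.1] | in present axes [-0.2  1.1  0.1]
t 20.8 tcp [615.  237.9  89.6] grip 9.9 F [-0.   0.7  1. ] ff 30.0 j [17. 42. 78. -1. 66. -6.]
```

arm_command(
  motion=[
    [[0,1,0.4,0.004,0,0],[0,0.8,0,0,0,0],[0,0.5,0,0,0,0],[0,0,0,0,0,0]],
  ],
)

```text
time: 21.15
tcp_pos: [0.6159, 0.2383, 0.0894]
tcp_rot: [[-0.397, 0.912, -0.1], [0.918, 0.395, -0.043], [0.0, -0.109, -0.994]]
wrist_force: [-8.4, -2.6, 8.8]
grip_width: 0.0096
finger_force: 30.0
```

arm_command(
  motion=[
    [[0,-0.8,-0.3,0,0,0],[0,0,0,0,0,0],[0,0,0,0,0,0],[0,0,0,0,0,0],[0,0,0,0,0,0]],
  ],
  gripper=0.43,
)

```text
time: 21.65
tcp_pos: [0.6167, 0.2386, 0.0894]
tcp_rot: [[-0.397, 0.913, -0.097], [0.918, 0.395, -0.042], [0.0, -0.105, -0.994]]
wrist_force: [0.9, -1.3, 0.3]
grip_width: 0.0395
finger_force: 0.0
```

arm_command(
  motion=[
    [[0,0,-10,0,0,0],[0,0,-25,0,0,0],[0,0,-40,0,0,0],[0,0,-40,0,0,0],[0,0,0,-0.105,0,0]],
  ],
)

```text
time: 22.15
tcp_pos: [0.631, 0.2445, 0.2104]
tcp_rot: [[-0.397, 0.918, 0.008], [0.918, 0.397, 0.003], [-0.001, 0.008, -1.0]]
wrist_force: [1.0, 0.3, -0.8]
grip_width: 0.04
finger_force: 0.0
```

arm_command(
  motion=[
    [[0,0,0,0,0,0.121],[0,0,0,0,0,0.121],[0,0,0,0,0,0.121],[0,0,0,0,0,0.121],[0,0,0,0,0,0.12]],
  ],
)

```text
time: 22.65
tcp_pos: [0.6279, 0.2434, 0.2047]
tcp_rot: [[0.199, 0.98, 0.0], [0.98, -0.199, 0.0], [0.0, 0.0, -1.0]]
wrist_force: [-0.0, 0.4, 0.6]
grip_width: 0.0404
finger_force: 0.0
```

```bash
python3 to.py 468 -278.3 210 -11.2 0; python3 - <<'E'
from h import *
f=grab('scene');C=cloud(f)
ya=np.radians(23.4);ex=np.array([np.cos(ya),np.sin(ya)]);ey=np.array([-ex[1],ex[0]]);O=np.array([.613,.2378])
m=(C[...,2]>.098)&(C[...,2]<.135)&(abs((C[...,:2]-O)@ex)<.06)&(abs((C[...,:2]-O)@ey)<.13)
n,l,st,c=cv2.connectedComponentsWithStats(m.astype(np.uint8))
for i in range(1,n):
    if st[i,4]<8: continue
    q=C[l==i];h=np.c_[(q[:,:2]-O)@ex,(q[:,:2]-O)@ey,q[:,2]]*1e3
    print(st[i],np.round(np.percentile(h,[3,50,97],axis=0),1).tolist())
E
```

```text
rot(tool) rad [ 0.    -0.    -0.005] then shift in target tool axes [-542.8  -55.5   -5.3] | in present axes [-543.1  -52.7   -5.4]
t 22.6 tcp [627.9 243.4 204.7] grip 40.4 F [-0.   0.4  0.6] ff 0.0 j [17. 34. 75.  0. 71. 29.]
[400 224  12  14 112] [[3.9, -12.6, 99.0], [11.7, -5.6, 114.6], [14.5, 7.9, 125.4]]
[370 234  12  14 119] [[4.0, -90.8, 98.9], [11.6, -83.6, 115.2], [14.4, -70.8, 124.2]]
```

arm_command(
  motion=[
    [[-42,-4.2,0,0,0,-0.005],[-42,-4.2,0,0,0,0],[-42,-4.2,0,0,0,0],[-42,-4.2,0,0,0,0],[-42,-4.2,0,0,0,0]],
  ],
)

```text
time: 23.2
tcp_pos: [0.5666, 0.0398, 0.2046]
tcp_rot: [[0.187, 0.982, 0.0], [0.982, -0.187, -0.0], [0.0, 0.0, -1.0]]
wrist_force: [1.8, -0.2, 0.1]
grip_width: 0.0401
finger_force: 0.0
```

arm_command(
  motion=[
    [[-42,-4.2,0,0,0,0],[-42,-4.2,0,0,0,0],[-42,-4.2,0,0,0,0],[-42,-4.2,0,0,0,0],[-42,-4.2,0,0,0,0]],
  ],
)

```text
time: 23.7
tcp_pos: [0.5062, -0.1626, 0.2048]
tcp_rot: [[0.187, 0.982, 0.0], [0.982, -0.187, -0.0], [-0.0, 0.001, -1.0]]
wrist_force: [0.7, -0.8, 0.3]
grip_width: 0.04
finger_force: 0.0
```

arm_command(
  motion=[
    [[-42,-4.2,0,0,0,0],[-42,-4.2,0,0,0,0],[-30,-4.2,0,0,0,0],[-9,0,0,0,0,0],[0,0,0,0,0,0]],
  ],
)

```text
time: 24.2
tcp_pos: [0.471, -0.28, 0.2043]
tcp_rot: [[0.19, 0.982, -0.0], [0.982, -0.19, -0.0], [-0.0, -0.0, -1.0]]
wrist_force: [0.5, 1.2, -0.2]
grip_width: 0.0402
finger_force: 0.0
```

arm_command(
  motion=[
    [[0,0,30,0,0,0],[0,0,25,0,0,0],[0,0,15,0,0,0],[0,0,0,0,0,0],[0,0,0,0,0,0]],
  ],
)

```text
time: 24.7
tcp_pos: [0.4716, -0.2785, 0.1346]
tcp_rot: [[0.188, 0.982, -0.0], [0.982, -0.188, -0.0], [-0.0, -0.0, -1.0]]
wrist_force: [0.3, 0.6, 0.4]
grip_width: 0.0401
finger_force: 0.0
```

```bash
python3 to.py 468 -278.3 71 -11.2 0
```

```text
rot(tool) rad [-0.     0.     0.006] then shift in target tool axes [-0.5 -3.6 63.6] | in present axes [-0.4 -3.6 63.6]
t 24.7 tcp [ 471.6 -278.5  134.6] grip 40.1 F [0.3 0.6 0.4] ff 0.0 j [-35.  26.  99.  -0.  55. -25.]
```

arm_command(
  motion=[
    [[-0.5,-3.6,10,0,0,0.006],[0,0,22,0,0,0],[0,0,20,0,0,0],[0,0,11,0,0,0],[0,0,0,0,0,0]],
  ],
)

```text
time: 25.2
tcp_pos: [0.4668, -0.2788, 0.0701]
tcp_rot: [[0.195, 0.981, -0.002], [0.981, -0.195, 0.001], [0.001, -0.002, -1.0]]
wrist_force: [-0.5, -0.4, 0.5]
grip_width: 0.0399
finger_force: 0.0
```

arm_command(
  motion=[
    [[0,0,0,0,0,0],[0,0,0,0,0,0],[0,0,0,0,0,0],[0,0,0,0,0,0],[0,0,0,0,0,0]],
  ],
  gripper=0,
)

```text
time: 25.7
tcp_pos: [0.4675, -0.2794, 0.0714]
tcp_rot: [[0.195, 0.981, 0.0], [0.981, -0.195, -0.001], [-0.0, 0.0, -1.0]]
wrist_force: [0.4, -0.4, 2.5]
grip_width: 0.0096
finger_force: 30.0
```

```bash
python3 to.py 468 -278.3 70 -11.2 0
```

```text
rot(tool) rad [ 0.     0.    -0.001] then shift in target tool axes [1.1 0.3 1.4] | in present axes [1.1 0.3 1.4]
t 25.7 tcp [ 467.5 -279.4   71.4] grip 9.6 F [ 0.4 -0.4  2.5] ff 30.0 j [-36.  31. 102.  -0.  47. -24.]
```

arm_command(
  motion=[
    [[0,0,-15,0,0,0],[0,0,-30,0,0,0],[0,0,-40,0,0,0],[0,0,-40,0,0,0],[0,0,-35,0,0,0]],
  ],
)

```text
time: 26.2
tcp_pos: [0.4673, -0.2791, 0.233]
tcp_rot: [[0.195, 0.981, 0.0], [0.981, -0.195, -0.0], [-0.0, 0.0, -1.0]]
wrist_force: [0.4, -0.5, -1.5]
grip_width: 0.0097
finger_force: 30.0
```

arm_command(
  motion=[
    [[0,0,0,0,0,-0.12],[0,0,0,0,0,-0.12],[0,0,0,0,0,-0.12],[0,0,0,0,0,-0.12],[0,0,0,0,0,-0.124]],
  ],
)

```text
time: 26.7
tcp_pos: [0.4673, -0.2791, 0.2309]
tcp_rot: [[-0.401, 0.916, -0.001], [0.916, 0.401, 0.0], [0.0, -0.001, -1.0]]
wrist_force: [0.2, 0.1, -0.4]
grip_width: 0.01
finger_force: 30.0
```

```bash
python3 to.py 544.9 293.6 230 23.4 0
```

```text
rot(tool) rad [-0.001 -0.     0.004] then shift in target tool axes [494.8 298.7   0.9] | in present axes [493.6 300.6   0.9]
t 26.7 tcp [ 467.3 -279.1  230.9] grip 10.0 F [ 0.2  0.1 -0.4] ff 30.0 j [-36.  19.  95.  -0.  67. -59.]
```

arm_command(
  motion=[
    [[35.4,21.5,0,0,0,0.004],[35.4,21.3,0,0,0,0],[35.4,21.3,0,0,0,0],[35.4,21.3,0,0,0,0],[35.4,21.3,0,0,0,0]],
  ],
)

```text
time: 27.2
tcp_pos: [0.4958, -0.0729, 0.231]
tcp_rot: [[-0.392, 0.92, -0.0], [0.92, 0.392, -0.0], [0.0, -0.0, -1.0]]
wrist_force: [0.6, 0.0, -0.9]
grip_width: 0.01
finger_force: 30.0
```

arm_command(
  motion=[
    [[35.4,21.3,0,0,0,0],[35.4,21.3,0,0,0,0],[35.4,21.3,0,0,0,0],[35.4,21.3,0,0,0,0],[35.4,21.3,0,0,0,0]],
  ],
)

```text
time: 27.7
tcp_pos: [0.5243, 0.1318, 0.231]
tcp_rot: [[-0.393, 0.92, -0.001], [0.92, 0.393, -0.0], [0.0, -0.001, -1.0]]
wrist_force: [0.7, -0.7, -1.4]
grip_width: 0.0098
finger_force: 30.0
```

arm_command(
  motion=[
    [[35.4,21.3,0,0,0,0],[35.4,21.3,0,0,0,0],[35.4,21.3,0,0,0,0],[34.6,21.3,0,0,0,0],[0,0,0,0,0,0]],
  ],
)

```text
time: 28.2
tcp_pos: [0.5472, 0.2969, 0.2303]
tcp_rot: [[-0.396, 0.918, -0.001], [0.918, 0.396, 0.001], [0.001, -0.0, -1.0]]
wrist_force: [0.8, -0.2, -1.0]
grip_width: 0.0099
finger_force: 30.0
```

arm_command(
  motion=[
    [[0,0,0,-0.13,0,0],[0,0,0,-0.132,0,0],[0,-10,20,0,0,0],[0,-9,20,0,0,0],[0,0,0,0,0,0]],
  ],
)

```text
time: 28.7
tcp_pos: [0.5384, 0.2885, 0.1848]
tcp_rot: [[-0.392, 0.89, 0.233], [0.92, 0.379, 0.099], [-0.0, 0.254, -0.967]]
wrist_force: [-0.6, 1.0, -0.8]
grip_width: 0.0094
finger_force: 30.0
```

```bash
python3 to.py 544.9 293.6 156.1 23.4 -15
```

```text
rot(tool) rad [-0.005  0.002 -0.005] then shift in target tool axes [ 2.1  0.3 29.8] | in present axes [ 2.1  0.5 29.8]
t 28.7 tcp [538.4 288.5 184.8] grip 9.4 F [-0.6  1.  -0.8] ff 30.0 j [24. 22. 99. -0. 45.  1.]
```

arm_command(
  motion=[
    [[2.1,0,14,0,0.002,-0.005],[0,0,14,0,0,0],[0,0,0,0,0,0],[0,0,0,0,0,0],[0,0,0,0,0,0]],
  ],
)

```text
time: 29.2
tcp_pos: [0.5463, 0.2948, 0.1608]
tcp_rot: [[-0.397, 0.886, 0.238], [0.918, 0.384, 0.104], [0.001, 0.259, -0.966]]
wrist_force: [0.1, 0.0, 0.2]
grip_width: 0.0096
finger_force: 30.0
```

```bash
python3 to.py 561.5 300.8 88.5 23.4 -15
```

```text
rot(tool) rad [ 0.    -0.001  0.   ] then shift in target tool axes [-0.6 -2.9 74.1] | in present axes [-0.6 -2.9 74.1]
t 29.2 tcp [546.3 294.8 160.8] grip 9.6 F [0.1 0.  0.2] ff 30.0 j [24. 25. 99. -0. 42.  1.]
```

arm_command(
  motion=[
    [[-0.6,-2.9,13,0,0,0],[0,0,15,0,0,0],[0,0,15,0,0,0],[0,0,12,0,0,0],[0,0,8,0,0,0]],
  ],
)

```text
time: 29.7
tcp_pos: [0.5584, 0.2994, 0.0968]
tcp_rot: [[-0.397, 0.887, 0.235], [0.918, 0.384, 0.103], [0.001, 0.257, -0.966]]
wrist_force: [1.1, 0.3, -1.0]
grip_width: 0.01
finger_force: 30.0
```

arm_command(
  motion=[
    [[0,0,1,0,0,0],[0,0,0,0,0,0],[0,0,0,0,0,0]],
  ],
)

```text
time: 30.0
tcp_pos: [0.559, 0.2998, 0.0983]
tcp_rot: [[-0.397, 0.886, 0.238], [0.918, 0.384, 0.104], [0.001, 0.259, -0.966]]
wrist_force: [-0.2, -1.2, -0.2]
grip_width: 0.0098
finger_force: 30.0
```

```bash
python3 to.py 561.5 300.8 88.5 23.4 -15
```

```text
rot(tool) rad [ 0.    -0.001  0.   ] then shift in target tool axes [-0.1  0.1 10.1] | in present axes [-0.1  0.1 10.1]
t 30.0 tcp [559.  299.8  98.3] grip 9.8 F [-0.2 -1.2 -0.2] ff 30.0 j [24. 31. 99. -0. 35.  1.]
```

arm_command(
  motion=[
    [[0,0.2,3,0,0,0],[0,0,3,0,0,0],[0,0,2,0,0,0],[0,0,2,0,0,0],[0,0,0.5,0,0,0]],
  ],
)

```text
time: 30.5
tcp_pos: [0.5619, 0.301, 0.0881]
tcp_rot: [[-0.397, 0.886, 0.238], [0.918, 0.383, 0.104], [0.001, 0.26, -0.966]]
wrist_force: [-3.4, -0.7, 7.1]
grip_width: 0.0098
finger_force: 30.0
```

arm_command(
  motion=[
    [[0,0,0,0,0,0],[0,0,0,0,0,0]],
  ],
)

```text
time: 30.7
tcp_pos: [0.5618, 0.301, 0.0881]
tcp_rot: [[-0.397, 0.886, 0.238], [0.918, 0.384, 0.104], [0.001, 0.26, -0.966]]
wrist_force: [-1.0, -0.2, 4.6]
grip_width: 0.0096
finger_force: 30.0
```

```bash
python3 to.py 561.5 300.8 88.5 23.4 -15
```

```text
rot(tool) rad [ 0.001 -0.001 -0.   ] then shift in target tool axes [-0.1 -0.3 -0.4] | in present axes [-0.1 -0.3 -0.4]
t 30.7 tcp [561.8 301.   88.1] grip 9.6 F [-1.  -0.2  4.6] ff 30.0 j [24. 32. 99. -0. 34.  1.]
```

arm_command(
  motion=[
    [[0,4.1,0,0.061,0,0],[0,4.1,0.2,0.061,0,0],[0,4.1,0.2,0.061,0,0],[0,4.1,0.2,0.061,0,0],[0,0,0,0,0,0]],
  ],
)

```text
time: 31.2
tcp_pos: [0.5772, 0.3076, 0.0896]
tcp_rot: [[-0.397, 0.918, 0.015], [0.918, 0.397, 0.008], [0.001, 0.017, -1.0]]
wrist_force: [-1.0, -1.0, 8.1]
grip_width: 0.01
finger_force: 30.0
```

arm_command(
  motion=[
    [[0,4.1,0.2,0.06,0,0],[0,2.7,0.2,0.04,0,0],[0,1.6,0.1,0.02,0,0],[0,0,0,0,0,0],[0,0,0,0,0,0]],
  ],
)

```text
time: 31.7
tcp_pos: [0.5839, 0.3106, 0.0891]
tcp_rot: [[-0.397, 0.913, -0.093], [0.918, 0.396, -0.039], [0.001, -0.101, -0.995]]
wrist_force: [0.7, -0.2, 1.5]
grip_width: 0.0098
finger_force: 30.0
```

arm_command(
  motion=[
    [[0,1,0.4,0.004,0,0],[0,0.8,0,0,0,0],[0,0.5,0,0,0,0],[0,0,0,0,0,0]],
  ],
)

```text
time: 32.1
tcp_pos: [0.5846, 0.3109, 0.0891]
tcp_rot: [[-0.397, 0.912, -0.101], [0.918, 0.395, -0.043], [0.001, -0.109, -0.994]]
wrist_force: [-9.2, -5.0, 11.9]
grip_width: 0.0097
finger_force: 30.0
```

```bash
python3 to.py 584.7 310.8 89 23.4 6
```

```text
rot(tool) rad [-0.005 -0.001  0.   ] then shift in target tool axes [-0.1  0.1  0.1] | in present axes [-0.1  0.1  0.1]
t 32.1 tcp [584.6 310.9  89.1] grip 9.7 F [-9.2 -5.  11.9] ff 30.0 j [24. 43. 77.  0. 67.  0.]
```

arm_command(
  motion=[
    [[0,-0.8,-0.3,0,0,0],[0,0,0,0,0,0],[0,0,0,0,0,0],[0,0,0,0,0,0],[0,0,0,0,0,0]],
  ],
  gripper=0.43,
)

```text
time: 32.6
tcp_pos: [0.5854, 0.3112, 0.0887]
tcp_rot: [[-0.397, 0.912, -0.098], [0.918, 0.395, -0.042], [0.001, -0.106, -0.994]]
wrist_force: [-0.4, -0.0, 0.4]
grip_width: 0.0396
finger_force: 0.0
```

arm_command(
  motion=[
    [[0,0,-10,0,0,0],[0,0,-25,0,0,0],[0,0,-40,0,0,0],[0,0,-40,0,0,0],[0,0,0,-0.105,0,0]],
  ],
)

```text
time: 33.1
tcp_pos: [0.5999, 0.3172, 0.2098]
tcp_rot: [[-0.397, 0.918, 0.006], [0.918, 0.397, 0.004], [0.001, 0.007, -1.0]]
wrist_force: [1.5, 1.5, 0.1]
grip_width: 0.04
finger_force: 0.0
```

arm_command(
  motion=[
    [[0,-40,-10,0,0,0],[0,-40,-10,0,0,0],[0,-40,-10,0,0,0],[0,-40,-10,0,0,0],[0,-30,0,0,0,0]],
  ],
  gripper=0.75,
)

```text
time: 33.6
tcp_pos: [0.421, 0.2399, 0.2454]
tcp_rot: [[-0.397, 0.918, 0.001], [0.918, 0.397, 0.001], [0.001, 0.001, -1.0]]
wrist_force: [1.3, 0.3, 0.7]
grip_width: 0.0691
finger_force: 0.0
```

```bash
python3 - <<'E'
from h import *
from meas import rect
ya=np.radians(23.4);ex=np.array([np.cos(ya),np.sin(ya)]);ey=np.array([-ex[1],ex[0]]);O=np.array([.613,.2378])
for k in('top','scene'):
    f=grab(k,k+'5.png');C=cloud(f)
    rect(f,C,(.38,.54,-.05,.11),.042,.08,.055,k+' module')
    rect(f,C,(.53,.70,-.1,.1),.02,.036,.028,k+' socket')
    m=(C[...,2]>.098)&(C[...,2]<.135)&(abs((C[...,:2]-O)@ex)<.06)&(abs((C[...,:2]-O)@ey)<.13)
    n,l,st,c=cv2.connectedComponentsWithStats(m.astype(np.uint8))
    for i in range(1,n):
        if st[i,4]<8: continue
        q=C[l==i];h=np.c_[(q[:,:2]-O)@ex,(q[:,:2]-O)@ey,q[:,2]]*1e3
        print(st[i],np.round(np.percentile(h,[3,50,97],axis=0),1).tolist())
E
python3 to.py 470 28.8 150 72.9 0
```

```text
top module 330 zmed 0.0561 mean [514.6  25.9] rect [514.5  25.9] [35.9 45.2] 74.9
top socket 1551 zmed 0.0289 mean [607.3 -43.2] rect [611.7 -44.5] [ 90.5 121.5] 82.3
[264 194  11  11  79] [[-1.8, -88.3, 101.4], [1.4, -79.0, 122.7], [9.4, -69.9, 127.4]]
[228 208  13  11  88] [[-2.2, -9.9, 100.2], [1.6, -0.8, 122.2], [10.0, 9.3, 127.2]]
[194 222  14  10  93] [[-1.9, 67.5, 100.4], [1.5, 76.6, 121.3], [9.4, 87.0, 127.1]]
scene module 205 zmed 0.0547 mean [524.7  25.2] rect [526.6  25.8] [40.  56.6] 84.6
scene socket 1204 zmed 0.0279 mean [624.6 -42. ] rect [620.5 -43.9] [ 90.6 130.4] 82.4
[428 214  12  14 106] [[3.7, 66.0, 99.2], [11.5, 72.9, 114.0], [14.9, 85.8, 125.0]]
[400 224  12  14 110] [[3.8, -12.4, 99.2], [11.5, -5.6, 115.2], [15.1, 7.6, 124.3]]
[370 234  12  14 116] [[4.5, -91.0, 99.3], [11.8, -83.1, 114.3], [14.4, -71.6, 125.4]]
rot(tool) rad [-0.    -0.001 -0.863] then shift in target tool axes [-109.6 -186.9   94.9] | in present axes [-213.3  -38.    94.7]
t 33.7 tcp [420.2 239.6 244.9] grip 69.3 F [0.8 1.5 0.5] ff 0.0 j [ 24.  12. 102.   0.  66.   1.]
```

View pics/scene5.png

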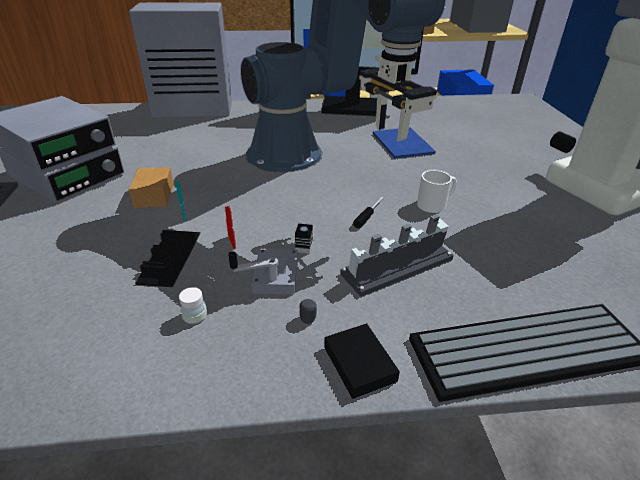

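The scene view shows all three slides seated at (377,243), (406,233) and (434,223), and the rack empty. The module has been knocked to (303,235), which the fresh measurement confirms at (515,26) with its y axis at 75°.

arm_command(
  motion=[
    [[0,0,0,0,0,-0.128],[0,0,0,0,0,-0.128],[0,0,0,0,0,-0.128],[0,0,0,0,0,-0.128],[0,0,0,0,0,-0.128]],
  ],
)

```text
time: 34.2
tcp_pos: [0.4233, 0.2408, 0.244]
tcp_rot: [[-0.869, 0.494, -0.001], [0.494, 0.869, 0.001], [0.001, -0.0, -1.0]]
wrist_force: [0.1, 0.2, 0.5]
grip_width: 0.0697
finger_force: 0.0
```

arm_command(
  motion=[
    [[0,0,0,0,0,-0.129],[0,0,0,0,0,-0.129],[0,0,0,0,0,0]],
  ],
)

```text
time: 34.5
tcp_pos: [0.4231, 0.2407, 0.2439]
tcp_rot: [[-0.966, 0.259, -0.001], [0.259, 0.966, 0.0], [0.001, 0.0, -1.0]]
wrist_force: [0.6, 0.3, 0.3]
grip_width: 0.0701
finger_force: 0.0
```

```bash
python3 to.py 515.2 25.9 150 74.9 0
```

```text
rot(tool) rad [ 0.    -0.001  0.001] then shift in target tool axes [-144.9 -183.4   93.9] | in present axes [-144.8 -183.6   93.7]
t 34.5 tcp [423.1 240.7 243.9] grip 70.1 F [0.6 0.3 0.3] ff 0.0 j [ 24.  12. 102.   0.  66. -51.]
```

arm_command(
  motion=[
    [[-28,-36,0,0,0,0],[-28,-36,0,0,0,0],[-29,-37,0,0,0,0],[-30,-37,0,0,0,0],[-30,-37.5,0,0,0,0]],
  ],
)

```text
time: 35.0
tcp_pos: [0.5155, 0.0235, 0.2438]
tcp_rot: [[-0.964, 0.265, -0.001], [0.265, 0.964, 0.0], [0.001, -0.0, -1.0]]
wrist_force: [1.0, 0.5, 0.3]
grip_width: 0.0697
finger_force: 0.0
```

arm_command(
  motion=[
    [[0,0,25,0,0,0],[0,0,35,0,0,0],[0,0,35,0,0,0],[0,0,30,0,0,0],[0,0,0,0,0,0]],
  ],
)

```text
time: 35.5
tcp_pos: [0.5127, 0.0254, 0.1154]
tcp_rot: [[-0.964, 0.265, -0.008], [0.265, 0.964, 0.0], [0.007, -0.002, -1.0]]
wrist_force: [0.4, -0.1, 0.3]
grip_width: 0.07
finger_force: 0.0
```

arm_command(
  motion=[
    [[0,0,25,0,0,0],[0,0,15,0,0,0],[0,0,0,0,0,0],[0,0,0,0,0,0]],
  ],
)

```text
time: 35.9
tcp_pos: [0.5151, 0.0255, 0.0798]
tcp_rot: [[-0.965, 0.262, -0.0], [0.262, 0.965, 0.0], [0.0, 0.0, -1.0]]
wrist_force: [0.2, -0.1, 0.8]
grip_width: 0.0697
finger_force: 0.0
```

```bash
python3 to.py 515.2 25.9 26 74.9 0; python3 - <<'E'
from h import *
from meas import rect
f=grab('scene');C=cloud(f);rect(f,C,(.48,.56,-.02,.08),.042,.062,.055,'scene module')
E
```

```text
rot(tool) rad [ 0.    -0.    -0.002] then shift in target tool axes [ 0.   0.4 53.8] | in present axes [ 0.   0.4 53.8]
t 35.9 tcp [515.1  25.5  79.8] grip 69.7 F [ 0.2 -0.1  0.8] ff 0.0 j [ -2.  28. 106.   0.  46. -77.]
scene module 237 zmed 0.0543 mean [528.2  25.9] rect [527.5  25.9] [38.9 59.9] 76.3
```

arm_command(
  motion=[
    [[0,0.4,20,0,0,0],[0,0,18,0,0,0],[0,0,12,0,0,0],[0,0,4,0,0,0],[0,0,0,0,0,0]],
  ],
)

```text
time: 36.45
tcp_pos: [0.5144, 0.0259, 0.0246]
tcp_rot: [[-0.965, 0.261, -0.002], [0.261, 0.965, 0.0], [0.002, -0.0, -1.0]]
wrist_force: [0.2, -0.0, -0.2]
grip_width: 0.0699
finger_force: 0.0
```

arm_command(
  motion=[
    [[0,0,0,0,0,0],[0,0,0,0,0,0],[0,0,0,0,0,0],[0,0,0,0,0,0],[0,0,0,0,0,0]],
  ],
  gripper=0,
)

```text
time: 36.95
tcp_pos: [0.5142, 0.0259, 0.0245]
tcp_rot: [[-0.965, 0.261, -0.001], [0.261, 0.965, 0.0], [0.001, -0.0, -1.0]]
wrist_force: [-0.4, -0.2, 1.9]
grip_width: 0.0359
finger_force: 30.0
```

arm_command(
  motion=[
    [[0,0,0,0,0,0],[0,0,0,0,0,0]],
  ],
)

```text
time: 37.15
tcp_pos: [0.5142, 0.0259, 0.0245]
tcp_rot: [[-0.965, 0.261, -0.002], [0.261, 0.965, 0.0], [0.002, -0.0, -1.0]]
wrist_force: [-0.6, 0.2, 2.9]
grip_width: 0.0357
finger_force: 30.0
```

```bash
python3 to.py 515.2 25.9 26 74.9 0
```

```text
rot(tool) rad [-0.    -0.002 -0.001] then shift in target tool axes [-0.9  0.3 -1.5] | in present axes [-0.9  0.3 -1.5]
t 37.1 tcp [514.2  25.9  24.5] grip 35.7 F [-0.6  0.2  2.9] ff 30.0 j [ -2.  33. 107.   0.  39. -77.]
```

arm_command(
  motion=[
    [[0,0,-15,0,0,0],[0,0,-25,0,0,0],[0,0,-20,0,0,0],[0,0,0,0,0,-0.129],[0,0,0,0,0,0]],
  ],
)

```text
time: 37.65
tcp_pos: [0.5142, 0.0258, 0.0845]
tcp_rot: [[-0.991, 0.133, -0.001], [0.133, 0.991, 0.0], [0.001, -0.0, -1.0]]
wrist_force: [1.3, 0.4, -2.2]
grip_width: 0.0361
finger_force: 30.0
```

```bash
python3 to.py 612 -44.2 82 82.3 0
```

```text
rot(tool) rad [-0.    -0.001  0.001] then shift in target tool axes [-106.3  -56.3    2.5] | in present axes [-106.2  -56.4    2.4]
t 37.6 tcp [514.2  25.8  84.5] grip 36.1 F [ 1.3  0.4 -2.2] ff 30.0 j [ -2.  27. 106.   0.  47. -85.]
```

arm_command(
  motion=[
    [[-26,-14,0,0,0,0],[-30,-16,0,0,0,0],[-30,-16,0,0,0,0],[-20,-10,0,0,0,0],[0,0,0,0,0,0]],
  ],
)

```text
time: 38.15
tcp_pos: [0.6129, -0.0454, 0.0831]
tcp_rot: [[-0.99, 0.139, -0.002], [0.139, 0.99, -0.0], [0.002, -0.0, -1.0]]
wrist_force: [-0.6, 0.7, -2.0]
grip_width: 0.0357
finger_force: 30.0
```

arm_command(
  motion=[
    [[0,0,0,0,0,0],[0,0,0,0,0,0]],
  ],
)

```text
time: 38.35
tcp_pos: [0.6106, -0.0433, 0.0836]
tcp_rot: [[-0.991, 0.136, -0.003], [0.136, 0.991, 0.0], [0.003, -0.0, -1.0]]
wrist_force: [0.1, 0.8, -2.0]
grip_width: 0.036
finger_force: 30.0
```

```bash
python3 to.py 612 -44.2 60 82.3 0; python3 - <<'E'
from h import *
f=grab('scene');g=grab('top')
a=cv2.resize(f['image'][190:310,210:340],(400,369),interpolation=2);b=cv2.resize(g['image'][160:280,310:440],(400,369),interpolation=2)
cv2.imwrite('pics/c6.png',np.hstack([a,b])[:,:,::-1])
E
```

```text
rot(tool) rad [-0.    -0.003 -0.002] then shift in target tool axes [-1.5 -0.7 23.6] | in present axes [-1.6 -0.7 23.6]
t 38.4 tcp [610.6 -43.3  83.6] grip 36.0 F [ 0.1  0.8 -2. ] ff 30.0 j [ -8.  36.  91.  -0.  54. -91.]
```

View pics/c6.png

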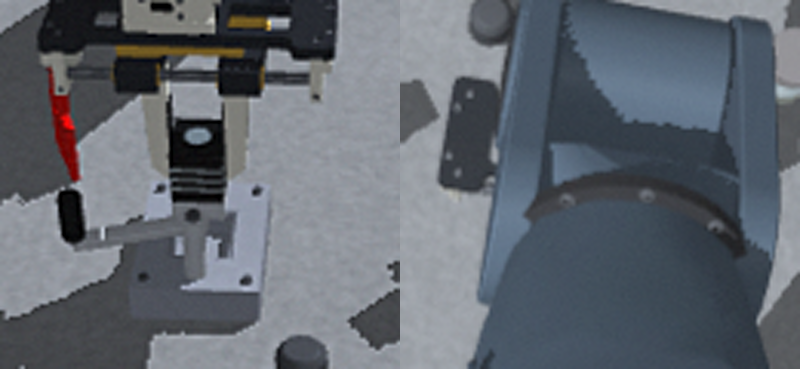

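The scene crop shows the module held upright at (197,160), over the socket and behind the lever post at (195,240).

arm_command(
  motion=[
    [[-1.5,-0.7,10,0,-0.003,-0.002],[0,0,10,0,0,0],[0,0,5,0,0,0],[0,0,0,0,0,0],[0,0,0,0,0,0]],
  ],
)

```text
time: 38.95
tcp_pos: [0.6131, -0.0448, 0.059]
tcp_rot: [[-0.991, 0.133, 0.001], [0.133, 0.991, -0.0], [-0.001, -0.0, -1.0]]
wrist_force: [1.2, -0.6, -1.9]
grip_width: 0.0356
finger_force: 30.0
```

```bash
python3 to.py 612 -44.2 34.5 82.3 0
```

```text
rot(tool) rad [-0.     0.001  0.001] then shift in target tool axes [ 1.2  0.5 24.5] | in present axes [ 1.2  0.5 24.5]
t 39.0 tcp [613.1 -44.8  59. ] grip 35.6 F [ 1.2 -0.6 -1.9] ff 30.0 j [ -9.  38.  91.  -0.  51. -91.]
```

arm_command(
  motion=[
    [[0.8,0.4,3,0,0,0],[0,0,3,0,0,0],[0,0,2,0,0,0],[0,0,2,0,0,0],[0,0,0,0,0,0]],
  ],
)

```text
time: 39.45
tcp_pos: [0.6122, -0.0443, 0.0489]
tcp_rot: [[-0.991, 0.133, 0.001], [0.133, 0.991, -0.0], [-0.001, -0.0, -1.0]]
wrist_force: [0.2, 0.7, -1.5]
grip_width: 0.0356
finger_force: 30.0
```

```bash
python3 to.py 612 -44.2 34.5 82.3 0
```

```text
rot(tool) rad [-0.     0.001  0.001] then shift in target tool axes [ 0.3  0.1 14.4] | in present axes [ 0.3  0.1 14.4]
t 39.5 tcp [612.2 -44.3  48.9] grip 35.6 F [ 0.2  0.7 -1.5] ff 30.0 j [ -8.  39.  92.  -0.  50. -91.]
```

Bottom is at about 24.4 mm, below the rim, with no contact. Continuing down.

arm_command(
  motion=[
    [[0,0,3,0,0,0],[0,0,3,0,0,0],[0,0,3,0,0,0],[0,0,2,0,0,0],[0,0,0,0,0,0]],
  ],
)

```text
time: 39.95
tcp_pos: [0.6122, -0.0443, 0.0377]
tcp_rot: [[-0.991, 0.133, 0.001], [0.133, 0.991, -0.0], [-0.001, -0.0, -1.0]]
wrist_force: [-0.4, 0.3, -2.2]
grip_width: 0.0356
finger_force: 30.0
```

```bash
python3 to.py 612 -44.2 34.5 82.3 0
```

```text
rot(tool) rad [-0.     0.001  0.001] then shift in target tool axes [0.2 0.1 3.2] | in present axes [0.2 0.1 3.2]
t 40.0 tcp [612.2 -44.3  37.7] grip 35.6 F [-0.4  0.3 -2.2] ff 30.0 j [ -8.  39.  92.  -0.  49. -91.]
```

arm_command(
  motion=[
    [[0,0,2,0,0,0],[0,0,1.2,0,0,0],[0,0,0.6,0,0,0],[0,0,0,0,0,0],[0,0,0,0,0,0]],
  ],
)

```text
time: 40.45
tcp_pos: [0.6125, -0.0443, 0.0346]
tcp_rot: [[-0.991, 0.133, 0.001], [0.133, 0.991, -0.0], [-0.001, -0.0, -1.0]]
wrist_force: [-0.7, 0.2, 2.4]
grip_width: 0.0359
finger_force: 30.0
```

```bash
python3 to.py 612 -44.2 34.5 82.3 0
```

```text
rot(tool) rad [-0.     0.001  0.001] then shift in target tool axes [0.5 0.1 0.1] | in present axes [0.5 0.1 0.1]
t 40.5 tcp [612.5 -44.3  34.6] grip 35.9 F [-0.7  0.2  2.4] ff 30.0 j [ -8.  40.  92.  -0.  48. -91.]
```

arm_command(
  motion=[
    [[0,0,0,0,0,0],[0,0,0,0,0,0],[0,0,0,0,0,0],[0,0,0,0,0,0],[0,0,0,0,0,0]],
  ],
  gripper=0.5,
)

```text
time: 40.95
tcp_pos: [0.6124, -0.0443, 0.0343]
tcp_rot: [[-0.991, 0.133, 0.001], [0.133, 0.991, -0.0], [-0.001, -0.0, -1.0]]
wrist_force: [-0.5, -0.1, -0.1]
grip_width: 0.0463
finger_force: 0.0
```

arm_command(
  motion=[
    [[0,0,-10,0,0,0],[0,0,-25,0,0,0],[0,0,-35,0,0,0],[0,0,-35,0,0,0],[0,0,-30,0,0,0]],
  ],
)

```text
time: 41.45
tcp_pos: [0.6124, -0.0443, 0.1721]
tcp_rot: [[-0.991, 0.133, 0.003], [0.133, 0.991, -0.0], [-0.003, -0.0, -1.0]]
wrist_force: [0.3, 0.4, -0.1]
grip_width: 0.0463
finger_force: 0.0
```

```bash
python3 to.py 666.5 -128 150 82.3 0;  python3 - <<'E'
from h import *
from meas import rect
f=grab('scene');C=cloud(f)
rect(f,C,(.55,.67,-.08,.02),.05,.07,.065,'module top');rect(f,C,(.55,.70,-.2,.1),.095,.13,.1125,'knob')
E
```

```text
rot(tool) rad [-0.     0.003  0.001] then shift in target tool axes [-64.8 -75.7  22.1] | in present axes [-64.6 -75.8  22.3]
t 41.5 tcp [612.4 -44.3 172.1] grip 46.3 F [ 0.3  0.4 -0.1] ff 0.0 j [ -8.  29.  87.  -0.  63. -91.]
module top 278 zmed 0.0648 mean [628.  -43.3] rect [638.6 -45.9] [37.8 87.1] 82.4
knob 80 zmed 0.1090 mean [ 680.3 -126.8] rect [ 679.9 -126.6] [35.  13.8] 3.2
```

arm_command(
  motion=[
    [[-32,-38,0,0,0.003,0],[-33,-37.5,0,0,0,0],[0,0,20,0,0,0],[0,0,20,0,0,0],[0,0,0,0,0,0]],
  ],
)

```text
time: 42.0
tcp_pos: [0.6652, -0.1277, 0.127]
tcp_rot: [[-0.991, 0.133, -0.006], [0.133, 0.991, 0.001], [0.006, 0.0, -1.0]]
wrist_force: [-0.5, 1.4, 0.2]
grip_width: 0.046
finger_force: 0.0
```

arm_command(
  motion=[
    [[0,0,0,0,0,0],[0,0,0,0,0,0]],
  ],
)

```text
time: 42.2
tcp_pos: [0.6671, -0.1277, 0.1309]
tcp_rot: [[-0.991, 0.132, 0.0], [0.132, 0.991, -0.0], [-0.0, -0.0, -1.0]]
wrist_force: [0.5, -0.2, 0.3]
grip_width: 0.0467
finger_force: 0.0
```

```bash
python3 to.py 666.5 -127.5 84 82.3 0
```

```text
rot(tool) rad [-0.     0.     0.002] then shift in target tool axes [ 0.7  0.1 46.9] | in present axes [ 0.7  0.1 46.9]
t 42.2 tcp [ 667.1 -127.7  130.9] grip 46.7 F [ 0.5 -0.2  0.3] ff 0.0 j [-15.  39.  78.  -0.  64. -97.]
```

arm_command(
  motion=[
    [[0,0,15,0,0,0],[0,0,15,0,0,0],[0,0,12,0,0,0],[0,0,4,0,0,0],[0,0,0,0,0,0]],
  ],
)

```text
time: 42.7
tcp_pos: [0.666, -0.1276, 0.0822]
tcp_rot: [[-0.991, 0.133, -0.003], [0.133, 0.991, 0.001], [0.003, 0.0, -1.0]]
wrist_force: [-0.5, 2.0, -0.5]
grip_width: 0.0462
finger_force: 0.0
```

arm_command(
  motion=[
    [[0,0,0,0,0,0],[0,0,0,0,0,0],[0,0,0,0,0,0],[0,0,0,0,0,0],[0,0,0,0,0,0]],
  ],
  gripper=0,
  grip_force=8,
)

```text
time: 43.2
tcp_pos: [0.6667, -0.1284, 0.0836]
tcp_rot: [[-0.991, 0.133, -0.001], [0.133, 0.991, -0.001], [0.001, -0.001, -1.0]]
wrist_force: [0.7, -4.5, 0.6]
grip_width: 0.0161
finger_force: 8.0
```

```bash
python3 to.py 666.5 -127.5 84 82.3 0
```

```text
rot(tool) rad [-0.001 -0.001  0.001] then shift in target tool axes [ 0.3  0.9 -0.4] | in present axes [ 0.3  0.9 -0.4]
t 43.2 tcp [ 666.7 -128.4   83.6] grip 16.1 F [ 0.7 -4.5  0.6] ff 8.0 j [-15.  42.  79.  -0.  59. -97.]
```

```bash
python3 - <<'E'
import numpy as np
H=np.array([654.6,-49.9]);p0=np.array([666.5,-129.0]);a0=np.degrees(np.arctan2(*(p0-H)[::-1]))%360
ph=np.radians(np.linspace(a0,172.3,13));P=H+80*np.c_[np.cos(ph),np.sin(ph)]
D=np.diff(P,axis=0);print(a0,P[-1]);T=np.array([[-.991,.133],[.133,.991]])
print(np.round(D@T.T,1).tolist())
E
```

```text
278.55555824341286 [575.32134402 -39.18110517]
[[12.1, -2.5], [12.3, -0.6], [12.3, 1.3], [11.9, 3.2], [11.3, 5.0], [10.4, 6.6], [9.3, 8.2], [7.9, 9.5], [6.3, 10.6], [4.6, 11.4], [2.8, 12.0], [0.9, 12.3]]
```

arm_command(
  motion=[
    [[12.1,-2.5,0,0,0,0],[12.3,-0.6,0,0,0,0],[12.3,1.3,0,0,0,0],[11.9,3.2,0,0,0,0]],
  ],
)

```text
time: 43.6
tcp_pos: [0.6177, -0.122, 0.0837]
tcp_rot: [[-0.991, 0.133, -0.002], [0.133, 0.991, -0.003], [0.002, -0.003, -1.0]]
wrist_force: [-3.9, -13.1, 0.2]
grip_width: 0.0157
finger_force: 8.0
```

arm_command(
  motion=[
    [[11.3,5,0,0,0,0],[10.4,6.6,0,0,0,0],[9.3,8.2,0,0,0,0],[7.9,9.5,0,0,0,0],[0,0,0,0,0,0]],
  ],
)

```text
time: 44.1
tcp_pos: [0.5802, -0.0865, 0.0833]
tcp_rot: [[-0.991, 0.132, -0.009], [0.132, 0.991, -0.002], [0.009, -0.003, -1.0]]
wrist_force: [-16.6, -14.2, 4.9]
grip_width: 0.0265
finger_force: 8.4
```

```bash
python3 to.py 575.3 -39.2 84 82.3 0
```

```text
rot(tool) rad [-0.003 -0.009  0.002] then shift in target tool axes [11.2 46.2 -0.7] | in present axes [11.1 46.2 -0.8]
t 44.1 tcp [580.2 -86.5  83.3] grip 26.5 F [-16.6 -14.2   4.9] ff 8.4 j [-13.  34.  95.  -0.  52. -95.]
```

```bash
python3 - <<'E'
from h import *
from meas import rect
f=grab('scene');C=cloud(f)
rect(f,C,(.54,.70,-.2,.1),.068,.084,.0765,'lever');rect(f,C,(.54,.70,-.2,.1),.088,.118,.1125,'knob')
cv2.imwrite('pics/c7.png',cv2.resize(f['image'][200:310,200:340],(700,550),interpolation=2)[:,:,::-1])
E
```

```text
lever 257 zmed 0.0764 mean [633.9 -67.1] rect [625.  -69.2] [112.2  25.3] 29.3
knob 167 zmed 0.1049 mean [603.9 -98.3] rect [601.7 -98.7] [62.8 29.2] 7.4
```

View pics/c7.png

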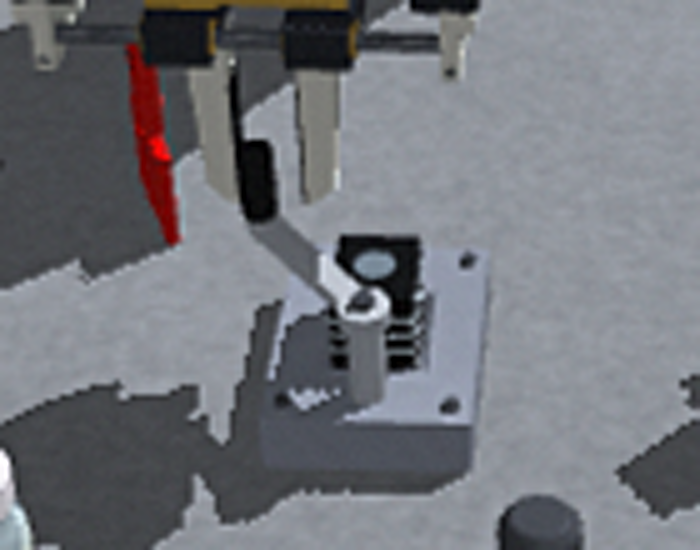

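The crop shows the lever about half shut, with the knob at (258,180) squeezed out to the +x edge of the pads. The module sits flush in the pocket. I'll release and re-approach with shut fingers as a pusher on the -y side.

arm_command(
  motion=[
    [[0,0,0,0,0,0],[0,0,0,0,0,0],[0,0,0,0,0,0]],
  ],
  gripper=0.5,
)

```text
time: 44.45
tcp_pos: [0.5841, -0.0855, 0.0836]
tcp_rot: [[-0.991, 0.133, -0.001], [0.133, 0.991, 0.0], [0.001, 0.0, -1.0]]
wrist_force: [-0.7, 0.0, 0.3]
grip_width: 0.0414
finger_force: 0.0
```

arm_command(
  motion=[
    [[0,0,-15,0,0,0],[0,0,-20,0,0,0],[0,-10,-20,0,0,0],[0,-20,-10,0,0,0],[0,-30,0,0,0,0]],
  ],
)

```text
time: 44.95
tcp_pos: [0.5772, -0.1451, 0.1515]
tcp_rot: [[-0.991, 0.131, 0.002], [0.131, 0.991, -0.001], [-0.002, -0.001, -1.0]]
wrist_force: [0.4, -0.2, 0.1]
grip_width: 0.0465
finger_force: 0.0
```

```bash
python3 to.py 575.3 -39.2 84 82.3 0; python3 - <<'E'
from h import *
from meas import rect
for k in('scene','top'):
    f=grab(k);C=cloud(f)
    rect(f,C,(.54,.70,-.2,.1),.068,.084,.0765,k+'lever');rect(f,C,(.54,.70,-.125,.1),.095,.118,.1125,k+'knob')
    rect(f,C,(.55,.67,-.08,.02),.05,.067,.065,k+'module top')
E
```

```text
rot(tool) rad [-0.001  0.002  0.003] then shift in target tool axes [ 16.  104.7  67.5] | in present axes [ 15.9 104.8  67.4]
t 45.0 tcp [ 577.2 -145.1  151.5] grip 46.5 F [ 0.4 -0.2  0.1] ff 0.0 j [ -19.   29.   91.   -0.   60. -101.]
scenelever 251 zmed 0.0764 mean [633.6 -65.5] rect [625.9 -66.7] [108.3  25. ] 26.8
sceneknob 74 zmed 0.1071 mean [600.4 -88.8] rect [600.2 -88.5] [36.6 14.8] 1.1
scenemodule top 189 zmed 0.0650 mean [619.4 -39.7] rect [626.4 -43.9] [34.9 63. ] 87.6
toplever 233 zmed 0.0777 mean [632.2 -61.7] rect [629.9 -65.5] [77.7 23.1] 34.3
topknob none
topmodule top 228 zmed 0.0654 mean [610.7 -43. ] rect [612.1 -44.3] [36.8 46.5] 82.7
```

arm_command(
  motion=[
    [[-6,14,0,0,0,0],[0,0,0,0,0,0],[0,0,0,0,0,0],[0,0,0,0,0,0],[0,0,0,0,0,0]],
  ],
  gripper=0,
)

```text
time: 45.55
tcp_pos: [0.5838, -0.1318, 0.1484]
tcp_rot: [[-0.991, 0.132, -0.002], [0.132, 0.991, 0.0], [0.002, -0.0, -1.0]]
wrist_force: [0.2, -0.3, -0.6]
grip_width: 0.0112
finger_force: 0.0
```

arm_command(
  motion=[
    [[0,0,20,0,0,0],[0,0,20,0,0,0],[0,0,16,0,0,0],[0,0,5,0,0,0],[0,0,0,0,0,0]],
  ],
)

```text
time: 46.05
tcp_pos: [0.5834, -0.132, 0.0871]
tcp_rot: [[-0.991, 0.133, -0.003], [0.133, 0.991, 0.0], [0.003, 0.0, -1.0]]
wrist_force: [-0.9, 0.7, -0.6]
grip_width: 0.0004
finger_force: 0.0
```

```bash
python3 to.py 575.3 -64.7 90 82.3 0
```

```text
rot(tool) rad [ 0.    -0.003  0.001] then shift in target tool axes [17.1 65.6 -2.9] | in present axes [17.  65.6 -2.8]
t 46.0 tcp [ 583.4 -132.    87.1] grip 0.4 F [-0.9  0.7 -0.6] ff 0.0 j [ -17.   34.   93.   -0.   53. -100.]
```

arm_command(
  motion=[
    [[1,12,-1,0,0,0],[4,12,0,0,0,0],[4,12,0,0,0,0],[4,10,0,0,0,0],[2,8,0,0,0,0]],
  ],
)

```text
time: 46.55
tcp_pos: [0.5758, -0.0752, 0.0888]
tcp_rot: [[-0.991, 0.132, -0.001], [0.132, 0.991, 0.0], [0.001, 0.0, -1.0]]
wrist_force: [0.3, -1.5, 0.0]
grip_width: 0.0005
finger_force: 0.6
```

arm_command(
  motion=[
    [[1,3,0,0,0,0],[1,3,0,0,0,0],[0,1.5,0,0,0,0],[0,0,0,0,0,0]],
  ],
)

```text
time: 46.95
tcp_pos: [0.5751, -0.0688, 0.0885]
tcp_rot: [[-0.991, 0.133, -0.002], [0.133, 0.991, 0.0], [0.002, 0.0, -1.0]]
wrist_force: [-0.5, 0.5, -0.1]
grip_width: 0.0005
finger_force: 0.0
```

```bash
python3 to.py 575.3 -64.7 90 82.3 0;python3 - <<'E'
from h import *
from meas import rect
f=grab('scene');C=cloud(f);k=''
rect(f,C,(.54,.70,-.2,.1),.068,.084,.0765,k+'lever');rect(f,C,(.54,.70,-.125,.1),.095,.118,.1125,k+'knob')
E
```

```text
rot(tool) rad [ 0.    -0.002  0.001] then shift in target tool axes [ 0.3  4.1 -1.5] | in present axes [ 0.3  4.1 -1.5]
t 47.0 tcp [575.1 -68.8  88.5] grip 0.5 F [-0.5  0.5 -0.1] ff 0.0 j [-11.  32.  96.  -0.  52. -94.]
lever 222 zmed 0.0768 mean [631.3 -47.4] rect [623.6 -48.1] [ 18.8 106.4] 88.3
knob 186 zmed 0.1072 mean [592.2 -60.3] rect [591.7 -60.2] [38.2 47.4] 5.6
```

Nearly shut. Push on until the stop is felt.

arm_command(
  motion=[
    [[0,2,0,0,0,0],[0,2,0,0,0,0],[0,1.5,0,0,0,0],[0,0,0,0,0,0]],
  ],
)

```text
time: 47.4
tcp_pos: [0.5757, -0.0632, 0.0885]
tcp_rot: [[-0.991, 0.133, -0.002], [0.133, 0.991, 0.0], [0.002, -0.0, -1.0]]
wrist_force: [-0.4, -0.7, -0.1]
grip_width: 0.0006
finger_force: 0.1
```

```bash
python3 to.py 575.3 -64.7 90 82.3 0
```

```text
rot(tool) rad [-0.    -0.002  0.001] then shift in target tool axes [ 0.2 -1.5 -1.5] | in present axes [ 0.2 -1.5 -1.5]
t 47.4 tcp [575.7 -63.2  88.5] grip 0.6 F [-0.4 -0.7 -0.1] ff 0.1 j [-11.  32.  96.  -0.  52. -93.]
```

arm_command(
  motion=[
    [[0,1.5,0,0,0,0],[0,1.5,0,0,0,0],[0,0,0,0,0,0]],
  ],
)

```text
time: 47.7
tcp_pos: [0.5759, -0.0621, 0.0885]
tcp_rot: [[-0.991, 0.132, -0.002], [0.132, 0.991, -0.003], [0.002, -0.003, -1.0]]
wrist_force: [-2.6, -12.3, -0.6]
grip_width: 0.0006
finger_force: 6.5
```

arm_command(
  motion=[
    [[0,1,0,0,0,0],[0,1,0,0,0,0],[0,0,0,0,0,0]],
  ],
)

```text
time: 48.0
tcp_pos: [0.5759, -0.0618, 0.0885]
tcp_rot: [[-0.991, 0.132, -0.003], [0.132, 0.991, -0.005], [0.002, -0.005, -1.0]]
wrist_force: [-4.8, -23.7, 0.2]
grip_width: 0.0001
finger_force: 12.1
```

```bash
python3 to.py 575.3 -64.7 90 82.3 0;python3 - <<'E'
from h import *
from meas import rect
f=grab('scene');C=cloud(f);k=''
rect(f,C,(.54,.70,-.2,.1),.068,.084,.0765,k+'lever')
E
```

```text
rot(tool) rad [-0.005 -0.002  0.002] then shift in target tool axes [ 0.2 -3.  -1.5] | in present axes [ 0.3 -3.  -1.4]
t 48.0 tcp [575.9 -61.8  88.5] grip 0.1 F [ -4.8 -23.7   0.2] ff 12.1 j [-11.  32.  96.  -0.  52. -93.]
lever 229 zmed 0.0767 mean [630.2 -45. ] rect [623.5 -45.5] [ 20.1 106.8] 84.3
```

Firm stop felt (24 N), so the lever is shut. Back off, rise, retreat and check.

arm_command(
  motion=[
    [[0,-6,0,0,0,0],[0,-15,0,0,0,0],[0,-15,-20,0,0,0],[0,-10,-40,0,0,0],[0,0,-40,0,0,0]],
  ],
)

```text
time: 48.55
tcp_pos: [0.5699, -0.1055, 0.1894]
tcp_rot: [[-0.991, 0.134, -0.003], [0.134, 0.991, 0.001], [0.003, 0.0, -1.0]]
wrist_force: [0.8, -1.0, -0.1]
grip_width: 0.0002
finger_force: 0.0
```

arm_command(
  motion=[
    [[40,-20,-10,0,0,0],[40,-20,0,0,0,0],[40,-20,0,0,0,0],[40,-20,0,0,0,0],[0,0,0,0,0,0]],
  ],
)

```text
time: 49.05
tcp_pos: [0.3976, -0.163, 0.1988]
tcp_rot: [[-0.991, 0.135, -0.003], [0.135, 0.991, 0.001], [0.003, 0.0, -1.0]]
wrist_force: [1.8, 0.3, 0.7]
grip_width: 0.0002
finger_force: 0.0
```

```bash
python3 - <<'E'
from h import *
from meas import rect
ya=np.radians(23.4);ex=np.array([np.cos(ya),np.sin(ya)]);ey=np.array([-ex[1],ex[0]]);O=np.array([.613,.2378])
ims=[]
for k in('top','scene'):
    f=grab(k);C=cloud(f);ims.append(f['image'])
    rect(f,C,(.54,.70,-.2,.1),.070,.084,.0765,k+'lever');rect(f,C,(.54,.70,-.125,.1),.095,.118,.1125,k+'knob')
    rect(f,C,(.55,.67,-.08,.02),.05,.067,.065,k+'module')
    m=(C[...,2]>.098)&(C[...,2]<.135)&(abs((C[...,:2]-O)@ex)<.06)&(abs((C[...,:2]-O)@ey)<.13)
    n,l,st,c=cv2.connectedComponentsWithStats(m.astype(np.uint8))
    print(k,'slides',[np.round(c[i]).tolist() for i in range(1,n) if st[i,4]>8])
cv2.imwrite('pics/c8.png',np.hstack([cv2.resize(ims[0][150:330,180:420],(400,300)),cv2.resize(ims[1][170:320,220:460],(400,300))])[:,:,::-1])
print(robot.get_obs()['time'])
E
```

```text
toplever 246 zmed 0.0778 mean [626.9 -46.1] rect [623. -47.] [20.7 82.9] 85.2
topknob 51 zmed 0.1130 mean [573.  -38.2] rect [573.1 -38.6] [14.1 17.2] 64.7
topmodule 81 zmed 0.0650 mean [612.4 -31.8] rect [613.6 -32. ] [11.9 46.2] 82.0
top slides [[269.0, 199.0], [234.0, 213.0], [200.0, 226.0]]
scenelever 220 zmed 0.0767 mean [629.9 -45.1] rect [622.  -45.7] [ 19.8 103.5] 84.6
sceneknob 70 zmed 0.1081 mean [591.  -38.5] rect [590.2 -38.4] [13.  37.7] 88.7
scenemodule 98 zmed 0.0644 mean [627.9 -32.1] rect [627.4 -32. ] [13.7 61.3] 82.2
scene slides [[433.0, 220.0], [405.0, 230.0], [376.0, 241.0]]
49.15
```

View pics/c8.png

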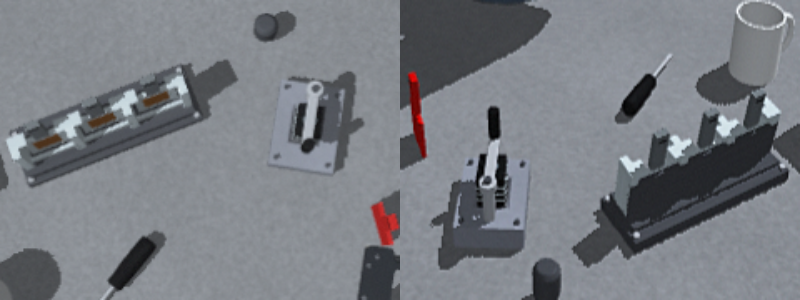

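Both views show three slides seated under the hooks, the module home, and the lever shut across it with the knob at (573,-38), as expected. Handing in.

```bash
python3 -c "
from h import *
print(robot.close_job())"
```

```text
the job is handed in; nothing more can be done
None
```

All three slides are seated in their own bays, the module is fully down in the pocket and the lever is shut against its stop; the job is handed in at about 49 s, with the objective, jar, mug and screwdriver never handled.

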